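# Index the stud carriers one station along the test rail

### The job

Move the line on by one station: slide the leading stud carrier by its handle from station 2 until it clicks into station 3, then slide the rear carrier from station 1 until it clicks into station 2. Someone left two bottles on the rail in the way: lift them off and stand both upright in the grey tray, never tipping them over. Do not let the two carriers run into each other, and leave the other things on the table alone.

Things in the scene. Friction and masses are not known exactly. Their poses are not given: they have to be found in the camera images.
- rail: Fixed aluminium slide rail, 592 mm long along its own +y (roughly the robot's left), 100 wide, bed top at 12 mm; own x points away from the robot. Origin: on the table, under the centre line at station 2. Guide ribs at own x -42 and +42, tops at 24; end blocks 26 high at own y -297, +285. Stations 1 (loading bay, right end, no detent), 2, 3 lie at own y -210, 0, +210, each with a yellow tab.
- station2 (a point): Top of the yellow tab of station 2 (rail frame: x -64, y 0, z 10 mm). A carrier in the detent of station 2 has its handle at the same rail y as this point.
- station3 (a point): Top of the yellow tab of station 3 (rail frame x -64, y +210, z 10 mm). Same meaning for station 3.
- handle_a (a point): Centre of the black grip of carrier A (the rear one; starts in station 1): block 20 (rail x) by 18 (rail y) by 40 high, centre 91 and top 111 mm above the table, on a 12 mm steel post, 92 mm on the robot's side of the carrier's centre. Carrier: blue plate 130x130, top at 34, 134 long over its bumpers, with a fixed grey road stud 128 across, top at 81. Axes as the rail's.
- handle_b (a point): Centre of the black grip of carrier B (the leading carrier, which starts in the detent of station 2); the same build as carrier A.
- carrier_a (a joint): Travel of carrier A along the rail's +y from station 1, m: 0 at station 1, 0.210 at station 2. Starts at -0.02 to 0.01. Drag about 1 N. The sprung ball detents take about 5 N to leave and 3 N to enter; one draws the carrier in by itself when it is let go within 4 mm of the station, and may push it away from 6 to 14 mm off.
- carrier_b (a joint): Travel of carrier B along the rail's +y from station 2, m: 0 at station 2, 0.210 at station 3; the rail ends at 0.220. The same drag and detents.
- red_bottle: Red bottle with black nozzle, loose, upright on the rail's bed at the start: round body 33 mm across and 70 high, nozzle 16 across up to 88. Origin: centre of its base, z up; 0.05 to 0.09 kg. One bottle stands between the two carriers, 5 to 25 mm from each; the other between carrier B and the left end, at rail y 120 to 240. Which is which varies.
- white_bottle: White bottle with red nozzle, loose, upright on the rail's bed at the start: round body 38 mm across and 83 high, nozzle 20 across up to 105. Origin: centre of its base, z up; 0.07 to 0.13 kg.
- tray: Open grey tray fixed on the table just off one end of the rail, right or left (varies), 160 (own x) by 96 (own y) mm outside, walls 4 thick and 18 high, floor 4 mm above the table. Origin: on the table under its centre.
- tape: Bystander, loose: yellow-brown roll of packing tape, 99 mm across, 48 mm high, lying flat, at the end of the rail away from the tray. Origin: centre of its underside.
- inserts: Bystander, loose: small black tray of brass inserts, 62x90x22 mm, in front of the rail. Origin: centre of its underside.
- brush: Bystander, loose: wooden dust brush, 24x168x10 mm, lying in front of the rail. Origin: centre of its underside.
- stud_done: Bystander, loose: finished road stud, grey round, 128 mm across, 47 mm high, behind the right end of the rail. Origin: centre of its underside.
Not all that is in view belongs to the job. What is meant by the white_bottle is not green or purple, and is the smaller of those in its own colour.

How it is judged (in metres and radians):
On the way, in this order (a step that is already met when the one before it is completed fails the run):
1. the leading carrier B sits in the detent of station 3 (value of joint carrier_b between 0.206 and 0.214 m), for 0.2 s.
2. then the rear carrier A sits in the detent of station 2 (value of joint carrier_a between 0.206 and 0.214 m), for 0.2 s.
At the end, for the whole second after the job is handed in: Carrier B is within 4 mm of station 3 and carrier A within 4 mm of station 2 (both in their detents, at rest); both bottles stand upright (within 0.12 rad), at rest, on the floor of the grey tray within its walls (all of step 1 and all of step 2 and velocity of joint carrier_a between -0.01 and 0.01 m/s and velocity of joint carrier_b between -0.01 and 0.01 m/s and x of red_bottle in the frame of tray between -0.076 and 0.076 m and y of red_bottle in the frame of tray between -0.044 and 0.044 m and z of each of red_bottle, white_bottle in the frame of tray below 0.012 m and angle between each of red_bottle, white_bottle's own z axis and vertical below 0.12 rad and linear speed of each of red_bottle, white_bottle below 0.03 m/s and x of white_bottle in the frame of tray between -0.076 and 0.076 m and y of white_bottle in the frame of tray between -0.044 and 0.044 m); the robot touches nothing.
It fails at once if a bottle is tipped over (more than 0.7 rad) (angle between any of red_bottle, white_bottle's own z axis and vertical above 0.7 rad).
It fails at once if the carriers run into each other (handles closer than 137 mm) (distance between handle_a and handle_b below 0.137 m).
It fails at once if a bystander is moved more than 30 mm (distance of any of tape, inserts, brush, stud_done from where it was at the start of the episode above 0.03 m).
It also fails if it takes over 72 s, if anything falls off the work surface, if the arm or the gripper's body presses on something with over 40 N, if the wrist force passes 120 N, or if a joint passes its speed limit or range.

### The arm

A 6-joint arm with a two-finger parallel gripper is mounted at the origin on a cart in front of the work surface, level with it; the furniture and walls round the work are solid. World frame = base frame: x ahead of the robot, y to its left, z up, the work surface at z = 0. Lengths are in mm, angles in rad, forces in N, time in s.
With the tool pointing down it reaches from about 350 to 975 mm from the base axis. Payload 4.9 kg.
Tool frame: the origin (TCP) lies midway between the tips of the shut fingers; the grasp point (between the pads) lies 19 mm behind it (hold_point_z is the distance from the TCP to the grasp point, in mm); x points along the fingers, y is the direction in which the jaws open and shut, and the axes are right-handed (so a half turn about x gives the same grasp; the last joint's range is limited). The gripper opens to 85 mm and grips with 20 to 120 N. Pads are 22 mm wide; open, the fingers measure 114 mm over their backs; the gripper's body (76 mm by 85 mm) begins 54 mm behind the grasp point. The pads swing forward as they close: fully open they stand 13 mm farther back than shut.
Start: joints at [-1.333, 0.053, 1.613, -0, 1.476, -0.119], TCP at [218.292, -585.619, 231.304] pointing down, gripper open.
Joint ranges: [-3.01, 3.01], [-1.01, 2.22], [0.06, 2.58], [-1.02, 4.17], [0.09, 2.62], [-3.14, 3.14]. Speed limits (rad/s): [2.57, 2.57, 3.14, 3.14, 3.14, 3.14].

### API

Orientations are given as a unit quaternion [x, y, z, w].
In Python, from station import * gives the robot as it stands.
- The arm moves only by the tool carry_out, never from a script. Its argument "steps" is a list of rows, each a list of 3 entries, a list of its own where there are three numbers: the turn, a rotation vector about the tool's x, y, z normalised to -1 to 1, where 1 is 2 rad, then the shift along the tool's x, y, z normalised to -1 to 1, where 1 is 100 mm, then the closure, from -1 (fully open) to 1 (shut). A call has 1 to 10 rows; each row is the pose to reach, as a shift and turn from the pose commanded when the call began, along the tool's axes at that moment; what a row does not reach only later rows make up. A row lasts 1/12 s, in which the tool goes at most 41.7 mm and 7.16 degrees, less where a joint would pass 70% of its speed; a pose out of reach is approached as far as the arm can. A call with a number of a shift or a turn outside -1 to 1 is refused whole. A call with a gripper value outside its range is refused whole. The fingers move at their own pace and stop on an object; "force" is the grip in N (left out, the last holds). Time passes only in rows, so rows that repeat a pose let the fingers close. It gives the time, the measured TCP pose, the force and the opening at its end, in the units of the state.
- get_state(): the state, without advancing time (a new reading comes with each control period).
- camera(name): name is "scene" or "top" or "wrist"; returns a dict with "img" (420x560x3 uint8, blue, green, red), "fx", "fy", "cx", "cy" (pixels), "distortion" ([k1, k2, p1, p2, k3] as OpenCV has them; the pictures are not rectified), "origin" and "rotation" of the camera in the world; the wrist camera has in their place "T_tool_cam" (4x4, takes a point from camera to tool coordinates, whose origin is the TCP and whose axes are the tool frame's). Camera axes: x right, y down, z forward; pixel columns grow to the right and rows downward; lengths in mm; the calibration is good to about 2 mm. A picture is of the moment at which its call begins: read the wrist's pose just before it. There is no depth.
- hand_in(): hands the job in, once; it reports no verdict.
The state is a dict: "time_s": time; "q": joint angles; "joint_vel": joint speeds; "effort": joint torques, N m; "tcp_pos": TCP position; "tool_rot": TCP orientation; "wrist_force": force on the tool from outside, world axes, zero at the start; "torque": the same for the moment, N m; "width": finger opening in mm.
Only numpy, scipy, OpenCV 4.12 (cv2) and the standard library are available. Lean on these libraries where they do the work, as an engineer would, in place of code of your own. Each camera call takes 0.05 s, during which the arm holds its last target.

## Working session

There is one attempt and no reset: what is moved stays moved. The work goes in short steps, Python scripts to look and compute and a tool call to move; the robot and the scene stay as the last step left them, time stands still between calls to the robot, and variables do not carry over. Pictures are saved under pics/ and viewed, and the job is handed in when it is done.

Besides the shell and the picture viewer there is one more tool, called as name(argument=value, ...), one argument or row to a line, values as JSON. carry_out: Moves the arm, as the interface text tells. Scaled input: -1 to 1 covers 100 mm each way for a shift and 2 rad each way for a turn. Its arguments: {"type":"object","properties":{"steps":{"type":"array","items":{"type":"array"}},"force":{"type":"number"}},"required":["steps"]}

```bash
ls; mkdir -p pics; python3 - <<'E'
from station import *
import cv2
print(get_state())
for n in ("scene","top","wrist"):
    c=camera(n); cv2.imwrite(f"pics/{n}0.png",c["img"])
    print({k:v for k,v in c.items() if k!="img"})
E
```

```text
pics
{'time_s': 0.0, 'q': array([-1.33302190e+00,  5.33510224e-02,  1.61431703e+00, -1.01389325e-05,
        1.47598569e+00, -1.19002759e-01]), 'joint_vel': array([ 0.00162715, -0.00094932, -0.00066626,  0.00029655, -0.00068627,
        0.00012667]), 'effort': array([-3.50687369e-03, -3.93692493e+01, -3.70176101e+01, -3.17300464e-04,
        7.09454980e-03, -3.98947137e-06]), 'tcp_pos': array([ 218.13195229, -585.02755951,  230.05287689]), 'tool_rot': array([-0.69583839, -0.12619931,  0.69593202, -0.1247449 ]), 'wrist_force': array([-0.17054933, -0.65591301,  0.13431906]), 'torque': array([ 0.09081318, -0.0072148 ,  0.03100361]), 'width': 85.66507572898806}
{'fx': 452.2643871255508, 'fy': 452.2643871255508, 'cx': 282.1466798401389, 'cy': 206.6564374518253, 'distortion': array([-0.02945754,  0.        ,  0.        ,  0.        ,  0.        ]), 'origin': array([-369.83019635,  481.3462278 , 1071.75388172]), 'rotation': array([-0.45881698,  0.80163094, -0.32707321,  0.19974464])}
{'fx': 531.388058620005, 'fy': 531.388058620005, 'cx': 278.1897892286767, 'cy': 204.46588116621476, 'distortion': array([-0.1367527,  0.       ,  0.       ,  0.       ,  0.       ]), 'origin': array([ 329.39011624,   42.70601965, 1559.63722014]), 'rotation': array([-0.70155326,  0.70976359, -0.04942682,  0.04019536])}
{'fx': 353.11342840112513, 'fy': 353.11342840112513, 'cx': 277.375312255718, 'cy': 211.00437496137343, 'distortion': array([-0.02137158,  0.        ,  0.        ,  0.        ,  0.        ]), 'T_tool_cam': array([[ 1.28889870e-04, -2.96781640e-01,  9.54945361e-01,
        -1.42702452e+02],
       [ 9.99999989e-01, -3.79277042e-05, -1.46758255e-04,
        -8.85887756e-01],
       [ 7.97740407e-05,  9.54945369e-01,  2.96781631e-01,
        -7.64233255e+01],
       [ 0.00000000e+00,  0.00000000e+00,  0.00000000e+00,
         1.00000000e+00]])}
```

View pics/scene0.png

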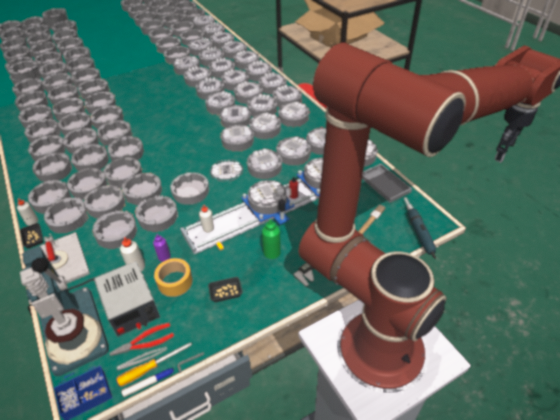

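View pics/top0.png

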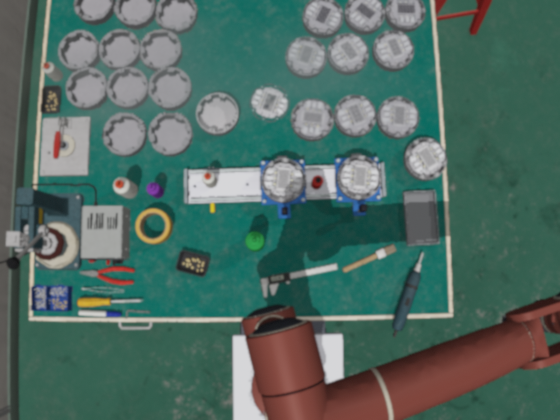

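View pics/wrist0.png

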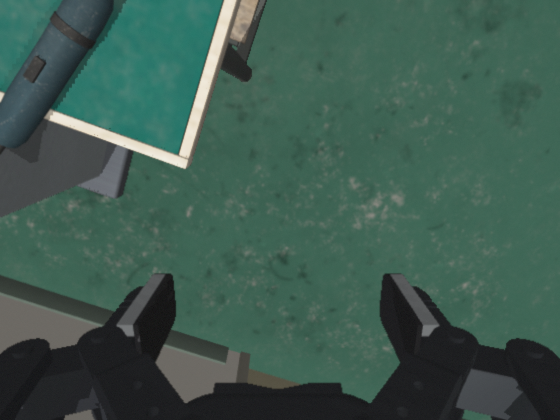

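White candidates: top (209,178) on the rail, (122,186) a larger one by the purple bottle, and (48,70) at the far left. The one on the rail fits, and it looks smaller than the one at (122,186). The red bottle is at top (317,182), between the carriers. The tray is at the right (421,218). I'll enlarge to confirm.

```bash
cat > h.py <<'E'
import numpy as np, cv2
from scipy.spatial.transform import Rotation as R
def ray(c,px,st=None):
    K=np.array([[c["fx"],0,c["cx"]],[0,c["fy"],c["cy"]],[0,0,1]])
    p=cv2.undistortPointsIter(np.array([[px]],float),K,c["distortion"],None,None,(3,50,1e-9))[0,0] if hasattr(cv2,'undistortPointsIter') else cv2.undistortPoints(np.array([[px]],float),K,c["distortion"])[0,0]
    d=np.array([p[0],p[1],1.])
    if "T_tool_cam" in c:
        T=c["T_tool_cam"]; Rt=R.from_quat(st["tool_rot"]).as_matrix()
        o=st["tcp_pos"]+Rt@T[:3,3]; d=Rt@T[:3,:3]@d
    else:
        o=np.array(c["origin"]); d=R.from_quat(c["rotation"]).as_matrix()@d
    return o,d/np.linalg.norm(d)
def onz(c,px,z,st=None):
    o,d=ray(c,px,st); return o+d*(z-o[2])/d[2]
def proj(c,P,st=None):
    K=np.array([[c["fx"],0,c["cx"]],[0,c["fy"],c["cy"]],[0,0,1]])
    if "T_tool_cam" in c:
        T=c["T_tool_cam"]; Rt=R.from_quat(st["tool_rot"]).as_matrix()
        o=st["tcp_pos"]+Rt@T[:3,3]; M=Rt@T[:3,:3]
    else:
        o=np.array(c["origin"]); M=R.from_quat(c["rotation"]).as_matrix()
    p=M.T@(np.asarray(P,float)-o)
    return cv2.projectPoints(p.reshape(1,1,3),np.zeros(3),np.zeros(3),K,c["distortion"])[0].ravel()
def tri(rs):
    A=np.zeros((3,3));b=np.zeros(3)
    for o,d in rs:
        M=np.eye(3)-np.outer(d,d);A+=M;b+=M@o
    p=np.linalg.solve(A,b); return p,[np.linalg.norm((np.eye(3)-np.outer(d,d))@(p-o)) for o,d in rs]
E
python3 - <<'E'
import cv2
t=cv2.imread('pics/top0.png'); s=cv2.imread('pics/scene0.png')
cv2.imwrite('pics/tc.png',cv2.resize(t[140:260,170:450],None,fx=2.85,fy=2.85,interpolation=cv2.INTER_CUBIC))
cv2.imwrite('pics/sc.png',cv2.resize(s[140:300,110:360],None,fx=3.2,fy=3.2,interpolation=cv2.INTER_CUBIC))
E
```

```text
(no output)
```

View pics/tc.png

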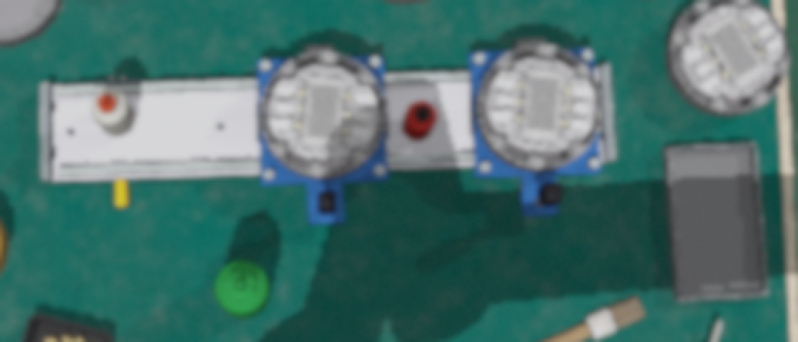

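View pics/sc.png

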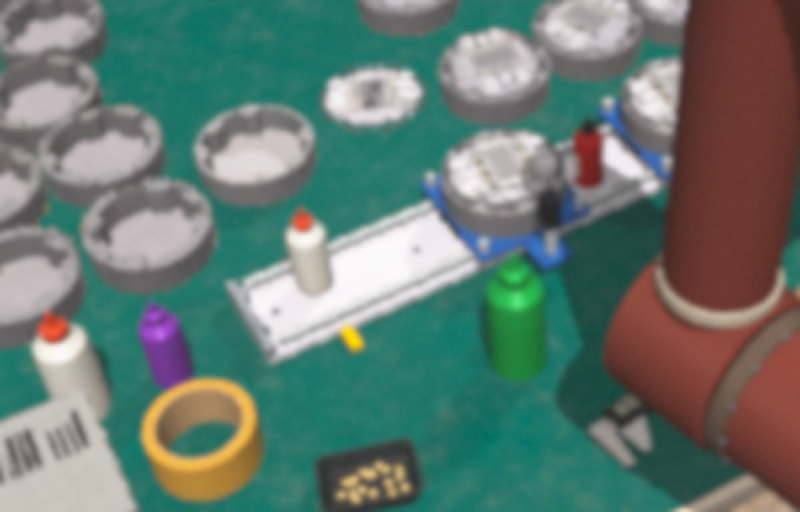

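```bash
python3 - <<'E'
from station import *
from h import *
np.set_printoptions(precision=1,suppress=True)
c=camera("top"); s=camera("scene")
def T(u,v,z): return onz(c,((u+.5)/2.85+169.5,(v+.5)/2.85+139.5),z)
def S(u,v,z): return onz(s,((u+.5)/3.2+109.5,(v+.5)/3.2+139.5),z)
for n,u,v,z in [("white",107,103,117),("red",424,114,100),("hB",326,202,111),("hA",549,195,111),("tabC3",121,194,10),
 ("rail LF",40,84,26),("LN",45,182,26),("RF",609,64,26),("RN",613,160,26),("studB",323,108,81),("studA",542,102,81),
 ("t",667,147,18),("t",755,142,18),("t",768,292,18),("t",679,298,18),("green",242,288,90)]:
    print(n,T(u,v,z))
print("scene"); 
for n,u,v,z in [("white",303,215,117),("red",587,126,100),("hB",551,193,111),("tab3",353,340,10)]: print(n,S(u,v,z))
E
```

```text
white [595.1 217.5 117. ]
red [584.  -90.8 100. ]
hB [497.    6.7 111. ]
hA [ 501.4 -209.5  111. ]
tabC3 [519.3 215.5  10. ]
rail LF [632.6 298.2  26. ]
LN [530.5 291.8  26. ]
RF [ 648.  -292.1   26. ]
RN [ 547.1 -292.2   26. ]
studB [594.3   7.6  81. ]
studA [ 598.4 -210.8   81. ]
t [ 561.3 -351.5   18. ]
t [ 565.8 -445.8   18. ]
t [ 408.7 -452.    18. ]
t [ 404.2 -357.7   18. ]
green [416.3  88.8  90. ]
scene
white [589.  220.9 117. ]
red [575.2 -81.6 100. ]
hB [499.6   3.7 111. ]
tab3 [513.7 217.3  10. ]
```

```bash
cat >> h.py <<'E'
def rel(st,target,Rt=None):
    M=R.from_quat(st["tool_rot"]).as_matrix()
    out=M.T@(np.asarray(target,float)-st["tcp_pos"])/100
    return out
def des(yaw_y):  # tool x down, tool y at world angle yaw_y
    x=np.array([0,0,-1.]);y=np.array([np.cos(yaw_y),np.sin(yaw_y),0]);return np.c_[x,y,np.cross(x,y)]
def turn(st,yaw_y):
    M=R.from_quat(st["tool_rot"]).as_matrix()
    return R.from_matrix(M.T@des(yaw_y)).as_rotvec()/2
E
python3 - <<'E'
from station import *
from h import *
np.set_printoptions(precision=3,suppress=True)
st=get_state();M=R.from_quat(st["tool_rot"]).as_matrix();print(M)
print(np.arctan2(M[1,1],M[0,1]), st["q"])
print(turn(st,0.022),turn(st,0.022-np.pi), turn(st,0.022+np.pi/2))
E
```

```text
[[-0.     0.349 -0.937]
 [ 0.001 -0.937 -0.349]
 [-1.    -0.001 -0.   ]]
-1.2140149509192801 [-1.333  0.053  1.614  0.     1.476 -0.119]
[-0.618 -0.     0.   ] [0.953 0.    0.   ] [-1.403 -0.001  0.   ]
```

carry_out(
  steps=[
    [[-0.06,0,0],[0,-0.06,-0.1],-1],
    [[-0.12,0,0],[0,-0.13,-0.2],-1],
    [[-0.18,0,0],[0,-0.2,-0.3],-1],
    [[-0.24,0,0],[0,-0.26,-0.4],-1],
    [[-0.31,0,0],[0,-0.33,-0.5],-1],
    [[-0.37,0,0],[0,-0.39,-0.6],-1],
    [[-0.43,0,0],[0,-0.46,-0.7],-1],
    [[-0.5,0,0],[0,-0.52,-0.8],-1],
    [[-0.56,0,0],[0,-0.58,-0.9],-1],
    [[-0.62,0,0],[0,-0.65,-1.0],-1],
  ],
  force=30,
)

```text
time_s: 1.08
tcp_pos: [289.6, -489.3, 231.2]
tool_rot: [0.494, 0.506, -0.494, 0.505]
wrist_force: [-0.2, 0.2, -0.4]
width: 85.7
```

carry_out(
  steps=[
    [[0,0,0],[0,0.25,-0.33],-1],
    [[0,0,0],[0,0.5,-0.66],-1],
    [[0,0,0],[0,0.75,-1.0],-1],
  ],
)

```text
time_s: 1.33
tcp_pos: [362.8, -387.9, 231.2]
tool_rot: [0.496, 0.504, -0.496, 0.504]
wrist_force: [0.6, -0.4, 1.0]
width: 85.3
```

carry_out(
  steps=[
    [[0,0,0],[0,0.25,-0.33],-1],
    [[0,0,0],[0,0.5,-0.66],-1],
    [[0,0,0],[0,0.75,-1.0],-1],
  ],
)

```text
time_s: 1.58
tcp_pos: [436.2, -286.5, 231.4]
tool_rot: [0.496, 0.504, -0.496, 0.504]
wrist_force: [0.6, -0.5, -0.1]
width: 85.8
```

carry_out(
  steps=[
    [[0,0,0],[0,0.25,-0.33],-1],
    [[0,0,0],[0,0.5,-0.66],-1],
    [[0,0,0],[0,0.75,-0.97],-1],
    [[0,0,0],[0,0.75,-0.97],-1],
  ],
)

```text
time_s: 1.92
tcp_pos: [511.7, -184.8, 231.3]
tool_rot: [0.495, 0.506, -0.493, 0.506]
wrist_force: [0.0, 1.6, -0.3]
width: 85.4
```

carry_out(
  steps=[
    [[0,0,0],[0,0.35,-0.35],-1],
    [[0,0,0],[0,0.7,-0.7],-1],
    [[0,0,0],[0,0.7,-0.7],-1],
    [[0,0,0],[0,0.7,-0.7],-1],
  ],
)

```text
time_s: 2.25
tcp_pos: [579.2, -116.7, 231.0]
tool_rot: [0.495, 0.505, -0.495, 0.505]
wrist_force: [0.5, 0.5, 0.1]
width: 85.4
```

```bash
python3 - <<'E'
from station import *
from h import *
st=get_state();c=camera("wrist");cv2.imwrite("pics/w1.png",c["img"]);print(st["tcp_pos"],st["time_s"])
E
```

```text
[ 579.23794737 -116.70488297  231.00289536] 2.25
```

View pics/w1.png

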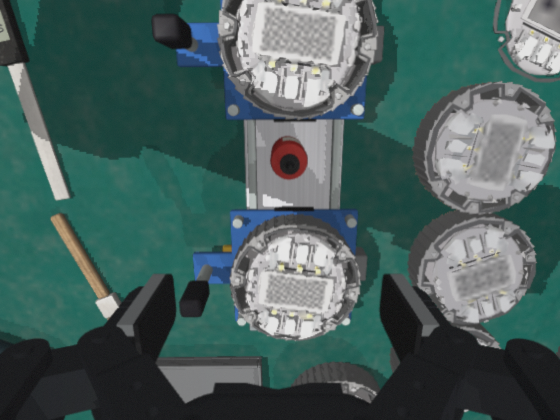

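The wrist view shows the red bottle (nozzle 290,163) between the carriers, with grip B at (168,29) and grip A at (194,297). Next I'll measure.

```bash
python3 - <<'E'
from station import *
from h import *
np.set_printoptions(precision=1,suppress=True)
import cv2
st=get_state();c=camera("wrist");img=c["img"]
cv2.imwrite("pics/w1c.png",cv2.resize(img[100:230,220:380],None,fx=4,fy=4,interpolation=cv2.INTER_CUBIC))
cv2.imwrite("pics/w1d.png",cv2.resize(np.hstack([img[0:60,140:220],img[250:310,165:245]]),None,fx=4,fy=4,interpolation=cv2.INTER_CUBIC))
hsv=cv2.cvtColor(img,cv2.COLOR_BGR2HSV)
m=(((hsv[...,0]<8)|(hsv[...,0]>172))&(hsv[...,1]>140)&(hsv[...,2]>60)).astype(np.uint8)
n,l,s,ce=cv2.connectedComponentsWithStats(m)
i=1+np.argmax(s[1:,4]);print(s[i],ce[i])
for n,p,z in [("noz",(290,163),100),("B edge",(300,119),30),("A edge",(295,209),30),("hA",(196,300),111),("hB",(168,29),111)]: print(n,onz(c,p,z,st))
E
```

```text
[273 137  35  40 773] [289.  154.9]
noz [587.6 -87.  100. ]
B edge [598.5 -56.8  30. ]
A edge [ 596.7 -145.6   30. ]
hA [ 510.9 -203.2  111. ]
hB [502.1   4.5 111. ]
```

View pics/w1c.png

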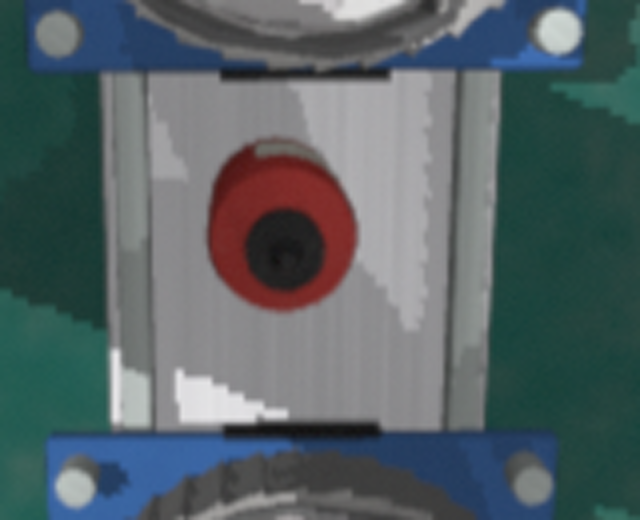

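View pics/w1d.png

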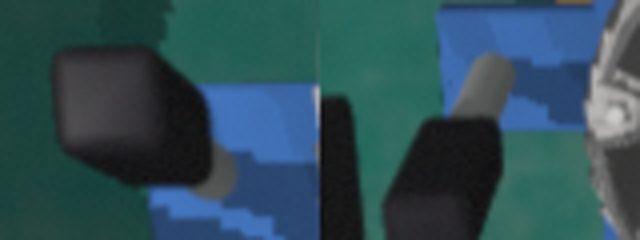

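```bash
python3 - <<'E'
from station import *
from h import *
np.set_printoptions(precision=3,suppress=True)
st=get_state();c=camera("wrist")
for p,z in [((290.6,162.0),100),((290.4,159.0),82),((166.7,24.3),111),((300,119.6),30),((295,205.6),30)]: print(onz(c,p,z,st))
print(rel(st,[587,-88,231]),turn(st,0.022))
E
```

```text
[587.425 -87.17  100.   ]
[587.9   -87.643  82.   ]
[500.973   6.591 111.   ]
[597.944 -58.302  30.   ]
[ 595.886 -143.021   30.   ]
[-0.001  0.1   -0.309] [-0.003  0.     0.001]
```

carry_out(
  steps=[
    [[0,0,0],[0,0.09,-0.29],-1],
    [[0,0,0],[0.3,0.09,-0.29],-1],
    [[0,0,0],[0.6,0.09,-0.29],-1],
    [[0,0,0],[0.8,0.09,-0.29],-1],
    [[0,0,0],[0.9,0.09,-0.29],-1],
    [[0,0,0],[0.9,0.09,-0.29],-1],
  ],
)

```text
time_s: 2.9
tcp_pos: [583.8, -90.5, 138.1]
tool_rot: [0.495, 0.505, -0.497, 0.502]
wrist_force: [-0.8, 0.8, 0.3]
width: 85.4
```

```bash
python3 - <<'E'
from station import *
from h import *
np.set_printoptions(precision=3,suppress=True)
st=get_state();c=camera("wrist");cv2.imwrite("pics/w2.png",c["img"]);print(st["tcp_pos"],rel(st,[587.5,-87.5,40]),turn(st,.022))
E
```

```text
[583.755 -90.515 138.102] [ 0.981  0.043 -0.028] [-0.004 -0.001  0.003]
```

View pics/w2.png

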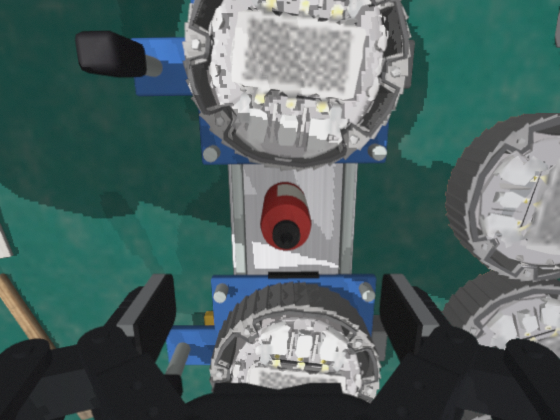

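```bash
python3 - <<'E'
from station import *
from h import *
np.set_printoptions(precision=3,suppress=True)
st=get_state();c=camera("wrist")
img=c["img"];g=cv2.resize(img[170:260,240:340],None,fx=6,fy=6,interpolation=cv2.INTER_CUBIC);cv2.imwrite("pics/w2c.png",g)
for p,z in [((286.5,233.5),100),((286.5,227),82)]: print(onz(c,p,z,st))
print(st["tcp_pos"],st["joint_vel"])
E
```

```text
[590.317 -83.701 100.   ]
[590.784 -86.361  82.   ]
[585.188 -90.697 140.453] [ 0.008 -0.023 -0.051  0.003  0.003  0.002]
```

View pics/w2c.png

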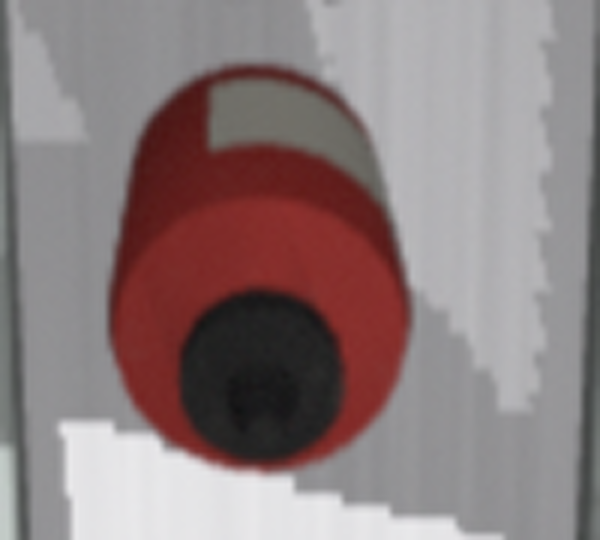

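```bash
python3 - <<'E'
from station import *
from h import *
np.set_printoptions(precision=3,suppress=True)
st=get_state();c=camera("wrist")
for p,z in [((283.3,232.4),100),((283.3,225.2),82)]: print(onz(c,p,z,st))
print(st["tcp_pos"],st["joint_vel"],st["time_s"], rel(st,[587.7,-87,40]))
E
```

```text
[589.86  -83.908 100.   ]
[590.207 -86.04   82.   ]
[586.356 -90.836 142.191] [ 0.006 -0.016 -0.033  0.    -0.003 -0.   ] 3.0 [ 1.022  0.013 -0.039]
```

carry_out(
  steps=[
    [[0,0,0],[0.2,0.01,-0.04],-1],
    [[0,0,0],[0.4,0.01,-0.04],-1],
    [[0,0,0],[0.6,0.01,-0.04],-1],
    [[0,0,0],[0.75,0.01,-0.04],-1],
    [[0,0,0],[0.9,0.01,-0.04],-1],
    [[0,0,0],[0.98,0.01,-0.04],-1],
    [[0,0,0],[0.98,0.01,-0.04],-1],
    [[0,0,0],[0.98,0.01,-0.04],-1],
  ],
)

```text
time_s: 3.72
tcp_pos: [588.1, -86.2, 44.6]
tool_rot: [0.496, 0.503, -0.496, 0.504]
wrist_force: [0.4, 0.5, 1.0]
width: 85.3
```

```bash
python3 - <<'E'
from station import *
from h import *
np.set_printoptions(precision=3,suppress=True)
st=get_state();c=camera("wrist");cv2.imwrite("pics/w3.png",c["img"]);print(st["tcp_pos"],st["wrist_force"])
E
```

```text
[588.057 -86.214  44.56 ] [0.394 0.463 1.021]
```

View pics/w3.png

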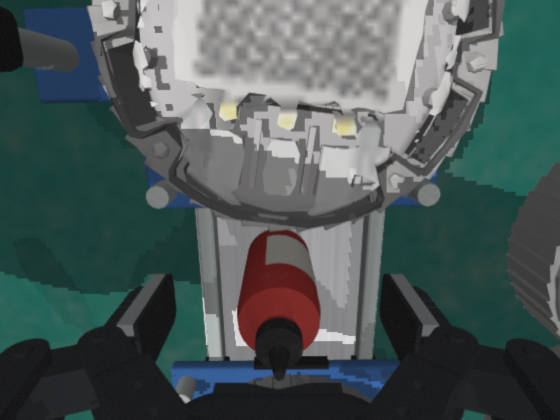

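The bottle is centred between the pads at (278,290). Closing.

carry_out(
  steps=[
    [[0,0,0],[0.02,0,0],-0.3],
    [[0,0,0],[0.02,0,0],0],
    [[0,0,0],[0.02,0,0],0.2],
    [[0,0,0],[0.02,0,0],0.4],
    [[0,0,0],[0.02,0,0],1],
    [[0,0,0],[0.02,0,0],1],
    [[0,0,0],[0.02,0,0],1],
    [[0,0,0],[0.02,0,0],1],
  ],
  force=30,
)

```text
time_s: 4.43
tcp_pos: [587.7, -86.0, 41.9]
tool_rot: [0.496, 0.504, -0.496, 0.504]
wrist_force: [-0.1, 0.1, 3.3]
width: 31.1
```

carry_out(
  steps=[
    [[0,0,0],[-0.1,0,0],1],
    [[0,0,0],[-0.25,0,0],1],
    [[0,0,0],[-0.5,0,0],1],
    [[0,0,0],[-0.75,0,0],1],
    [[0,0,0],[-1.0,0,0],1],
    [[0,0,0],[-1.0,0,0],1],
    [[0,0,0],[-1.0,0,0],1],
  ],
)

```text
time_s: 5.02
tcp_pos: [588.3, -86.1, 143.5]
tool_rot: [0.497, 0.503, -0.495, 0.505]
wrist_force: [0.4, -0.8, -1.9]
width: 30.9
```

carry_out(
  steps=[
    [[0,0,0],[-0.1,-0.05,0.2],1],
    [[0,0,0],[-0.2,-0.1,0.45],1],
    [[0,0,0],[-0.3,-0.15,0.7],1],
    [[0,0,0],[-0.3,-0.2,0.9],1],
    [[0,0,0],[-0.3,-0.2,1.0],1],
    [[0,0,0],[-0.3,-0.2,1.0],1],
  ],
)

```text
time_s: 5.52
tcp_pos: [567.7, -187.4, 169.4]
tool_rot: [0.496, 0.504, -0.497, 0.502]
wrist_force: [0.1, -0.2, -0.0]
width: 31.5
```

```bash
python3 - <<'E'
from station import *
from h import *
np.set_printoptions(precision=3,suppress=True)
st=get_state();c=camera("wrist");cv2.imwrite("pics/w4.png",c["img"]);print(st["tcp_pos"],st["wrist_force"],st["width"])
E
```

```text
[ 567.718 -187.357  169.355] [ 0.129 -0.196 -0.005] 31.511754085436397
```

View pics/w4.png

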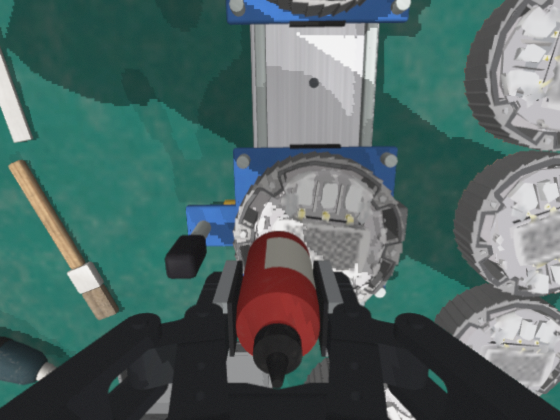

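carry_out(
  steps=[
    [[0,0,0],[0,-0.1,0.25],1],
    [[0,0,0],[0,-0.2,0.5],1],
    [[0,0,0],[0,-0.3,0.75],1],
    [[0,0,0],[0,-0.4,1.0],1],
    [[0,0,0],[0,-0.4,1.0],1],
    [[0,0,0],[0,-0.4,1.0],1],
  ],
)

```text
time_s: 6.07
tcp_pos: [530.0, -286.1, 170.0]
tool_rot: [0.496, 0.505, -0.496, 0.503]
wrist_force: [0.1, 0.5, -0.4]
width: 31.2
```

```bash
python3 - <<'E'
from station import *
from h import *
np.set_printoptions(precision=3,suppress=True)
st=get_state();c=camera("wrist");cv2.imwrite("pics/w5.png",c["img"]);print(st["tcp_pos"],st["wrist_force"],st["width"])
E
```

```text
[ 530.008 -286.148  169.969] [ 0.117  0.518 -0.416] 31.196472273010134
```

View pics/w5.png

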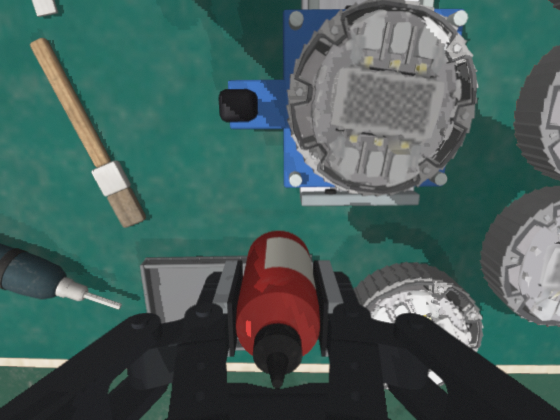

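```bash
python3 - <<'E'
from station import *
from h import *
np.set_printoptions(precision=1,suppress=True)
st=get_state();c=camera("wrist")
cv2.imwrite("pics/w5c.png",cv2.resize(c["img"][240:380,120:400],None,fx=2.8,fy=2.8,interpolation=cv2.INTER_CUBIC))
for p,z in [((143.5,260),18),((152,315),18),((220,258),18),((238,105),111)]: print(onz(c,p,z,st))
t=camera("top");g=t["img"][180:255,390:450]
cv2.imwrite("pics/tt.png",cv2.resize(g,None,fx=8,fy=8,interpolation=cv2.INTER_CUBIC))
E
```

```text
[ 408.7 -348.9   18. ]
[ 411.1 -407.1   18. ]
[ 479.  -345.6   18. ]
[ 507.7 -210.7  111. ]
```

View pics/w5c.png

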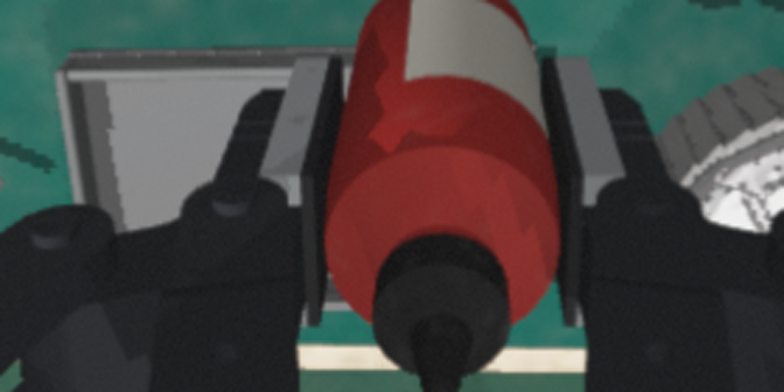

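View pics/tt.png

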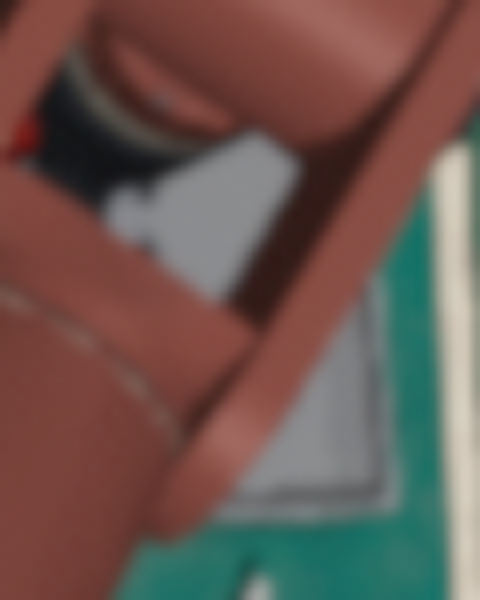

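carry_out(
  steps=[
    [[0,0,0],[0,0,0.25],1],
    [[0,0,0],[0,0,0.5],1],
    [[0,0,0],[0,-0.02,0.75],1],
    [[0,0,0],[0.1,-0.03,0.98],1],
    [[0,0,0],[0.25,-0.03,1.0],1],
    [[0,0,0],[0.4,-0.03,1.0],1],
    [[0,0,0],[0.5,-0.03,1.0],1],
    [[0,0,0],[0.5,-0.03,1.0],1],
  ],
)

```text
time_s: 6.88
tcp_pos: [527.5, -383.5, 116.5]
tool_rot: [0.496, 0.507, -0.496, 0.502]
wrist_force: [-1.0, 1.0, -0.7]
width: 31.1
```

```bash
python3 - <<'E'
from station import *
from h import *
np.set_printoptions(precision=3,suppress=True)
st=get_state();c=camera("wrist");cv2.imwrite("pics/w6.png",c["img"]);print(st["tcp_pos"],st["wrist_force"],st["width"])
print(rel(st,[529,-399,34]),turn(st,.022))
E
```

```text
[ 527.513 -383.472  116.534] [-0.977  0.993 -0.663] 31.061807503310177
[0.824 0.017 0.16 ] [-0.002 -0.003  0.003]
```

View pics/w6.png

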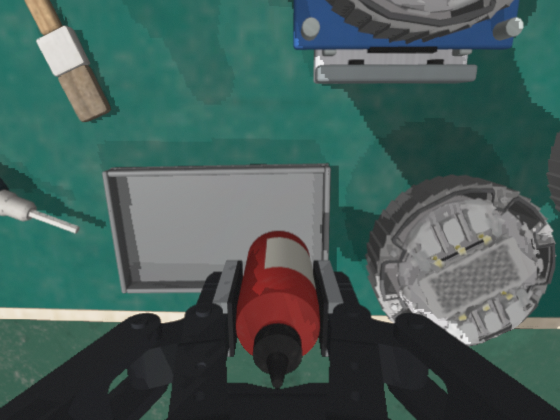

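```bash
python3 - <<'E'
from station import *
from h import *
np.set_printoptions(precision=3,suppress=True)
st=get_state();c=camera("wrist")
P=[onz(c,p,18,st) for p in [(106,172.5),(329,167),(123.5,292)]];print(np.array(P),st["tcp_pos"])
print("centre",(P[1]+P[2])/2, np.arctan2(P[1][1]-P[0][1],P[1][0]-P[0][0]),np.linalg.norm(P[1]-P[0]),np.linalg.norm(P[2]-P[0]))
E
```

```text
[[ 407.233 -356.401   18.   ]
 [ 563.362 -349.827   18.   ]
 [ 409.059 -450.84    18.   ]] [ 528.194 -384.172  118.363]
centre [ 486.211 -400.334   18.   ] 0.042081361733593434 156.26663262704847 94.45666502711819
```

carry_out(
  steps=[
    [[0,0,0],[0.1,-0.03,0.08],1],
    [[0,0,0],[0.25,-0.03,0.15],1],
    [[0,0,0],[0.4,-0.03,0.15],1],
    [[0,0,0],[0.55,-0.03,0.15],1],
    [[0,0,0],[0.66,-0.03,0.15],1],
    [[0,0,0],[0.74,-0.03,0.15],1],
    [[0,0,0],[0.78,-0.03,0.15],1],
    [[0,0,0],[0.78,-0.03,0.15],1],
    [[0,0,0],[0.78,-0.03,0.15],1],
  ],
)

```text
time_s: 7.73
tcp_pos: [526.5, -401.9, 43.5]
tool_rot: [0.496, 0.504, -0.496, 0.504]
wrist_force: [0.4, -0.3, -0.5]
width: 31.1
```

```bash
python3 - <<'E'
from station import *
from h import *
np.set_printoptions(precision=3,suppress=True)
st=get_state();c=camera("wrist");cv2.imwrite("pics/w7.png",c["img"]);print(st["tcp_pos"],st["wrist_force"],st["width"])
print(rel(st,[525,-400,34]),turn(st,.022))
E
```

```text
[ 526.505 -401.899   43.482] [ 0.38  -0.278 -0.496] 31.136686214601465
[ 0.095 -0.015 -0.019] [-0.003  0.    -0.   ]
```

View pics/w7.png

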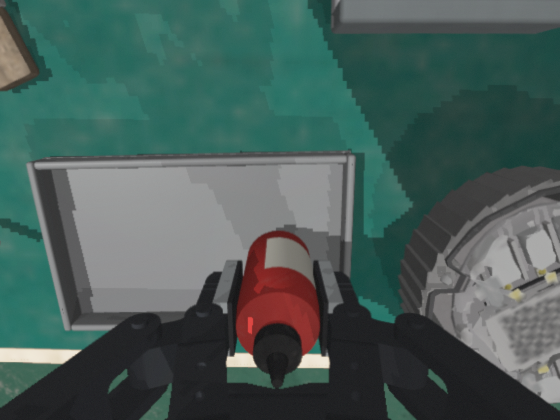

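Red is over the tray, inside its walls. I'll lower it the last 9–10 mm gently and watch the force.

carry_out(
  steps=[
    [[0,0,0],[0.03,-0.01,0],1],
    [[0,0,0],[0.06,-0.01,0],1],
    [[0,0,0],[0.08,-0.01,0],1],
    [[0,0,0],[0.09,-0.01,0],1],
    [[0,0,0],[0.09,-0.01,0],1],
  ],
)

```text
time_s: 8.2
tcp_pos: [525.2, -401.8, 34.1]
tool_rot: [0.496, 0.504, -0.496, 0.504]
wrist_force: [-0.1, 1.1, -0.7]
width: 31.2
```

carry_out(
  steps=[
    [[0,0,0],[0.01,0,0],1],
    [[0,0,0],[0.02,0,0],1],
    [[0,0,0],[0.02,0,0],1],
  ],
)

```text
time_s: 8.45
tcp_pos: [525.5, -402.1, 33.8]
tool_rot: [0.496, 0.504, -0.496, 0.504]
wrist_force: [-3.5, 3.1, 5.6]
width: 31.2
```

carry_out(
  steps=[
    [[0,0,0],[-0.01,0,0],0.2],
    [[0,0,0],[-0.01,0,0],0.1],
    [[0,0,0],[-0.01,0,0],0],
    [[0,0,0],[-0.01,0,0],-0.2],
    [[0,0,0],[-0.01,0,0],-0.4],
    [[0,0,0],[-0.01,0,0],-0.4],
    [[0,0,0],[-0.01,0,0],-0.4],
  ],
)

```text
time_s: 9.03
tcp_pos: [525.2, -401.8, 33.1]
tool_rot: [0.496, 0.504, -0.496, 0.504]
wrist_force: [0.9, -0.3, -0.6]
width: 59.7
```

carry_out(
  steps=[
    [[0,0,0],[-0.1,0,0],-0.4],
    [[0,0,0],[-0.3,0,0],-0.4],
    [[0,0,0],[-0.6,0,0],-0.4],
    [[0,0,0],[-0.9,0,0],-0.4],
    [[0,0,0],[-1.0,0,0],-0.4],
    [[0,0,0],[-1.0,0,0],-0.4],
  ],
)

```text
time_s: 9.53
tcp_pos: [527.4, -403.8, 138.8]
tool_rot: [0.496, 0.501, -0.496, 0.507]
wrist_force: [0.0, 0.1, -0.3]
width: 59.7
```

```bash
python3 - <<'E'
from station import *
from h import *
np.set_printoptions(precision=3,suppress=True)
st=get_state();c=camera("wrist");cv2.imwrite("pics/w8.png",c["img"]);print(st["tcp_pos"],st["wrist_force"],st["width"])
print(turn(st,.022))
E
```

```text
[ 527.357 -403.837  138.818] [ 0.041  0.138 -0.31 ] 59.69631598543916
[-0.003  0.003 -0.003]
```

View pics/w8.png

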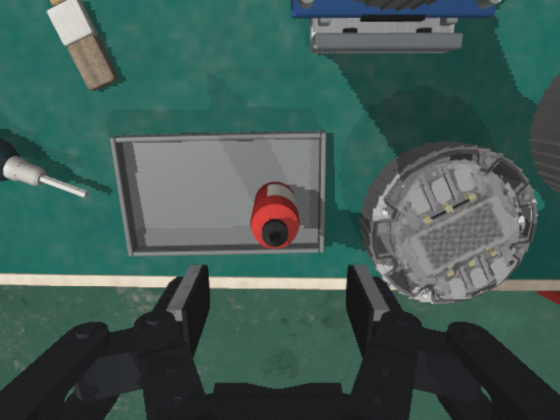

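Red stands upright in the tray at (275,215). Now to the white bottle.

carry_out(
  steps=[
    [[0,0,0],[-0.3,0,0],-1],
    [[0,0,0],[-0.5,0.05,-0.3],-1],
    [[0,0,0],[-0.6,0.1,-0.65],-1],
    [[0,0,0],[-0.6,0.13,-1.0],-1],
  ],
)

```text
time_s: 9.92
tcp_pos: [537.2, -301.5, 194.4]
tool_rot: [0.497, 0.503, -0.496, 0.504]
wrist_force: [0.8, 0.8, -0.2]
width: 85.6
```

carry_out(
  steps=[
    [[0,0,0],[0,0.05,-0.35],-1],
    [[0,0,0],[0,0.1,-0.7],-1],
    [[0,0,0],[0,0.13,-1.0],-1],
  ],
)

```text
time_s: 10.17
tcp_pos: [546.9, -198.8, 190.5]
tool_rot: [0.496, 0.506, -0.496, 0.503]
wrist_force: [-0.2, -0.5, -0.2]
width: 85.9
```

carry_out(
  steps=[
    [[0,0,0],[0,0.05,-0.35],-1],
    [[0,0,0],[0,0.1,-0.7],-1],
    [[0,0,0],[0,0.13,-1.0],-1],
  ],
)

```text
time_s: 10.42
tcp_pos: [558.2, -98.8, 190.5]
tool_rot: [0.495, 0.506, -0.496, 0.503]
wrist_force: [0.9, -0.6, -0.5]
width: 85.3
```

carry_out(
  steps=[
    [[0,0,0],[0,0.05,-0.35],-1],
    [[0,0,0],[0,0.1,-0.7],-1],
    [[0,0,0],[0,0.13,-1.0],-1],
  ],
)

```text
time_s: 10.67
tcp_pos: [569.5, 1.2, 190.5]
tool_rot: [0.495, 0.505, -0.497, 0.503]
wrist_force: [-0.7, -0.2, -0.4]
width: 85.6
```

carry_out(
  steps=[
    [[0,0,0],[0,0.05,-0.35],-1],
    [[0,0,0],[0,0.1,-0.7],-1],
    [[0,0,0],[0,0.13,-1.0],-1],
  ],
)

```text
time_s: 10.92
tcp_pos: [580.9, 101.2, 190.4]
tool_rot: [0.495, 0.505, -0.497, 0.503]
wrist_force: [1.2, -0.7, -0.3]
width: 85.6
```

carry_out(
  steps=[
    [[0,0,0],[0,0.05,-0.35],-1],
    [[0,0,0],[0,0.1,-0.7],-1],
    [[0,0,0],[0,0.13,-0.9],-1],
    [[0,0,0],[0,0.13,-0.9],-1],
    [[0,0,0],[0,0.13,-0.9],-1],
  ],
)

```text
time_s: 11.33
tcp_pos: [592.5, 189.9, 190.5]
tool_rot: [0.494, 0.505, -0.497, 0.504]
wrist_force: [0.3, 0.1, 0.2]
width: 85.3
```

```bash
python3 - <<'E'
from station import *
from h import *
np.set_printoptions(precision=3,suppress=True)
st=get_state();c=camera("wrist");cv2.imwrite("pics/w9.png",c["img"]);print(st["tcp_pos"],st["wrist_force"],st["width"])
print(turn(st,.022),st["q"])
E
```

```text
[592.536 189.935 190.536] [0.333 0.085 0.17 ] 85.25567300846464
[-0.002  0.001  0.002] [ 0.191  0.077  1.657 -0.     1.413  0.173]
```

View pics/w9.png

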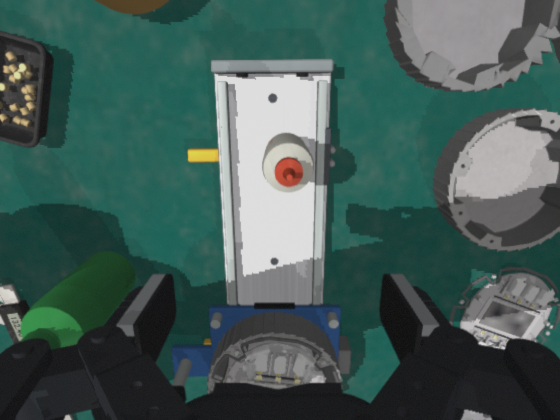

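```bash
python3 - <<'E'
from station import *
from h import *
np.set_printoptions(precision=3,suppress=True)
st=get_state();c=camera("wrist")
img=c["img"];cv2.imwrite("pics/w9c.png",cv2.resize(img[120:210,180:340],None,fx=5,fy=5,interpolation=cv2.INTER_CUBIC))
hsv=cv2.cvtColor(img,cv2.COLOR_BGR2HSV)
m=((hsv[...,0]>20)&(hsv[...,0]<32)&(hsv[...,1]>150)&(hsv[...,2]>120)).astype(np.uint8); m[:,:180]=0;m[220:]=0
n,l,s,ce=cv2.connectedComponentsWithStats(m);i=1+np.argmax(s[1:,4]);print(s[i],ce[i]); print("tab3",onz(c,ce[i],10,st))
m=(((hsv[...,0]<10)|(hsv[...,0]>172))&(hsv[...,1]>140)&(hsv[...,2]>60)).astype(np.uint8); 
n,l,s,ce=cv2.connectedComponentsWithStats(m);i=1+np.argmax(s[1:,4]);print(s[i],ce[i]); 
for z in (95,112,117): print(onz(c,ce[i],z,st))
print(onz(c,(288.,163),95,st),st["tcp_pos"],st["time_s"])
E
```

```text
[187 148  31  13 386] [202.339 154.016]
tab3 [523.145 218.501  10.   ]
[275 157  27  28 603] [287.934 170.179]
[599.358 220.916  95.   ]
[598.851 224.132 112.   ]
[598.702 225.077 117.   ]
[599.279 225.849  95.   ] [592.754 188.988 190.969] 11.3833
```

View pics/w9c.png

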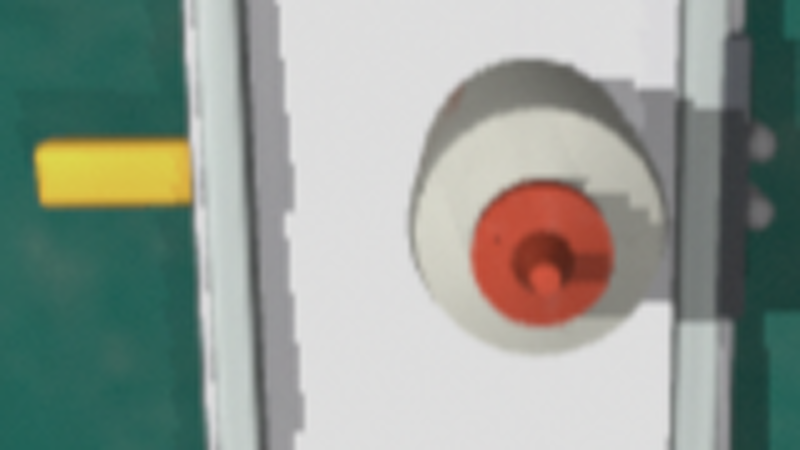

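carry_out(
  steps=[
    [[0,0,0],[0,0.04,-0.15],-1],
    [[0,0,0],[0.1,0.07,-0.33],-1],
    [[0,0,0],[0.3,0.07,-0.33],-1],
    [[0,0,0],[0.45,0.07,-0.33],-1],
    [[0,0,0],[0.5,0.07,-0.33],-1],
    [[0,0,0],[0.5,0.07,-0.33],-1],
    [[0,0,0],[0.5,0.07,-0.33],-1],
  ],
)

```text
time_s: 12.02
tcp_pos: [600.2, 221.8, 143.0]
tool_rot: [0.496, 0.504, -0.496, 0.504]
wrist_force: [0.6, -0.8, 0.5]
width: 85.8
```

```bash
python3 - <<'E'
from station import *
from h import *
np.set_printoptions(precision=3,suppress=True)
st=get_state();c=camera("wrist");cv2.imwrite("pics/w10.png",c["img"]);print(st["tcp_pos"],st["wrist_force"],st["width"])
img=c["img"];hsv=cv2.cvtColor(img,cv2.COLOR_BGR2HSV)
m=(((hsv[...,0]<10)|(hsv[...,0]>172))&(hsv[...,1]>140)&(hsv[...,2]>60)).astype(np.uint8); 
n,l,s,ce=cv2.connectedComponentsWithStats(m);i=1+np.argmax(s[1:,4]);print(s[i],ce[i]); 
for z in (105,112): print(onz(c,ce[i],z,st))
E
```

```text
[600.201 221.814 142.995] [ 0.607 -0.786  0.478] 85.75135933046872
[260 226  32  34 867] [275.152 242.71 ]
[599.167 224.203 105.   ]
[599.176 227.09  112.   ]
```

View pics/w10.png

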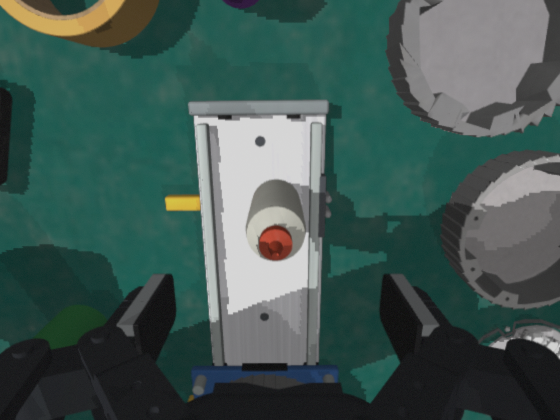

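carry_out(
  steps=[
    [[0,0,0],[0.15,-0.01,-0.02],-1],
    [[0,0,0],[0.35,-0.01,-0.02],-1],
    [[0,0,0],[0.55,-0.01,-0.02],-1],
    [[0,0,0],[0.75,-0.01,-0.02],-1],
    [[0,0,0],[0.85,-0.01,-0.02],-1],
    [[0,0,0],[0.9,-0.01,-0.02],-1],
    [[0,0,0],[0.9,-0.01,-0.02],-1],
    [[0,0,0],[0.9,-0.01,-0.02],-1],
  ],
)

```text
time_s: 12.73
tcp_pos: [599.9, 224.6, 54.1]
tool_rot: [0.496, 0.504, -0.496, 0.504]
wrist_force: [0.8, -0.1, -0.4]
width: 85.3
```

```bash
python3 - <<'E'
from station import *
from h import *
np.set_printoptions(precision=3,suppress=True)
st=get_state();c=camera("wrist");cv2.imwrite("pics/w11.png",c["img"]);print(st["tcp_pos"],st["wrist_force"],st["width"])
E
```

```text
[599.899 224.554  54.103] [ 0.76  -0.105 -0.358] 85.3055929253004
```

View pics/w11.png

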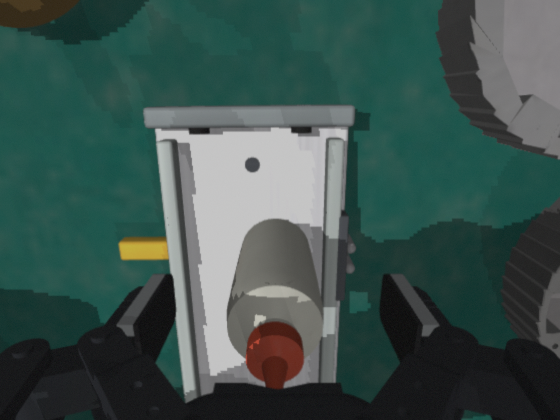

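White bottle centred (275,300) between the pads. Closing.

carry_out(
  steps=[
    [[0,0,0],[0,0,0],-0.3],
    [[0,0,0],[0,0,0],0],
    [[0,0,0],[0,0,0],0.1],
    [[0,0,0],[0,0,0],0.4],
    [[0,0,0],[0,0,0],1],
    [[0,0,0],[0,0,0],1],
    [[0,0,0],[0,0,0],1],
    [[0,0,0],[0,0,0],1],
  ],
  force=30,
)

```text
time_s: 13.45
tcp_pos: [599.6, 224.6, 54.0]
tool_rot: [0.496, 0.504, -0.496, 0.504]
wrist_force: [-1.5, 0.0, 5.1]
width: 36.3
```

carry_out(
  steps=[
    [[0,0,0],[-0.1,0,0],1],
    [[0,0,0],[-0.25,0,0],1],
    [[0,0,0],[-0.5,0,0],1],
    [[0,0,0],[-0.75,0,0],1],
    [[0,0,0],[-1.0,0,0],1],
    [[0,0,0],[-1.0,0,0],1],
  ],
)

```text
time_s: 13.95
tcp_pos: [603.0, 225.3, 161.4]
tool_rot: [0.5, 0.502, -0.492, 0.506]
wrist_force: [1.3, -0.2, -0.3]
width: 36.2
```

carry_out(
  steps=[
    [[0,0,0],[-0.1,-0.05,0.15],1],
    [[0,0,0],[-0.3,-0.1,0.4],1],
    [[0,0,0],[-0.4,-0.2,0.7],1],
    [[0,0,0],[-0.4,-0.22,1.0],1],
  ],
)

```text
time_s: 14.28
tcp_pos: [579.3, 123.6, 196.6]
tool_rot: [0.497, 0.503, -0.494, 0.505]
wrist_force: [1.1, 0.6, -0.1]
width: 35.8
```

carry_out(
  steps=[
    [[0,0,0],[0,-0.09,0.33],1],
    [[0,0,0],[0,-0.18,0.66],1],
    [[0,0,0],[0,-0.27,1.0],1],
  ],
)

```text
time_s: 14.53
tcp_pos: [552.7, 22.4, 193.3]
tool_rot: [0.496, 0.504, -0.496, 0.504]
wrist_force: [0.2, 0.4, -1.3]
width: 35.8
```

carry_out(
  steps=[
    [[0,0,0],[0,-0.09,0.33],1],
    [[0,0,0],[0,-0.18,0.66],1],
    [[0,0,0],[0,-0.27,1.0],1],
  ],
)

```text
time_s: 14.78
tcp_pos: [527.1, -78.1, 193.3]
tool_rot: [0.496, 0.504, -0.496, 0.504]
wrist_force: [-0.2, -0.1, -1.1]
width: 36.4
```

carry_out(
  steps=[
    [[0,0,0],[0,-0.09,0.33],1],
    [[0,0,0],[0,-0.18,0.66],1],
    [[0,0,0],[0,-0.27,1.0],1],
  ],
)

```text
time_s: 15.03
tcp_pos: [501.7, -178.6, 193.3]
tool_rot: [0.496, 0.504, -0.496, 0.504]
wrist_force: [0.4, -0.5, -1.0]
width: 36.5
```

carry_out(
  steps=[
    [[0,0,0],[0,-0.09,0.33],1],
    [[0,0,0],[0,-0.18,0.66],1],
    [[0,0,0],[0,-0.27,1.0],1],
  ],
)

```text
time_s: 15.28
tcp_pos: [476.3, -279.0, 193.3]
tool_rot: [0.496, 0.504, -0.496, 0.504]
wrist_force: [0.7, 0.3, -0.6]
width: 36.0
```

carry_out(
  steps=[
    [[0,0,0],[0,-0.1,0.3],1],
    [[0,0,0],[0,-0.2,0.6],1],
    [[0,0,0],[0,-0.3,0.9],1],
    [[0,0,0],[0,-0.33,1.0],1],
    [[0,0,0],[0,-0.33,1.0],1],
    [[0,0,0],[0,-0.33,1.0],1],
  ],
)

```text
time_s: 15.78
tcp_pos: [445.7, -377.8, 193.0]
tool_rot: [0.496, 0.504, -0.496, 0.503]
wrist_force: [0.5, 0.4, -0.5]
width: 36.1
```

```bash
python3 - <<'E'
from station import *
from h import *
np.set_printoptions(precision=3,suppress=True)
st=get_state();c=camera("wrist");cv2.imwrite("pics/w12.png",c["img"]);print(st["tcp_pos"],st["wrist_force"],st["width"])
print(rel(st,[448.5,-402,44]),turn(st,.022))
E
```

```text
[ 445.694 -377.841  192.97 ] [ 0.477  0.367 -0.455] 36.05383289371632
[1.489 0.025 0.244] [-0.003 -0.001  0.   ]
```

View pics/w12.png

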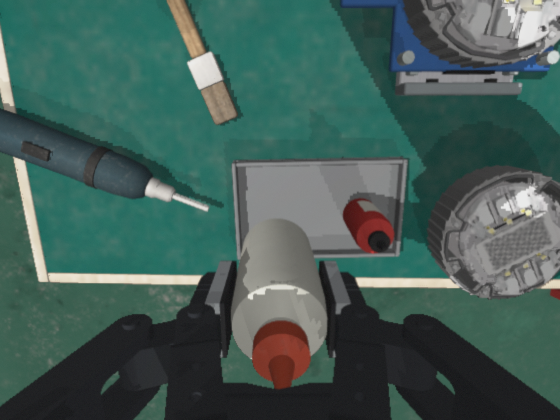

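carry_out(
  steps=[
    [[0,0,0],[0,-0.05,0.12],1],
    [[0,0,0],[0.2,-0.05,0.24],1],
    [[0,0,0],[0.4,-0.05,0.24],1],
    [[0,0,0],[0.6,-0.05,0.24],1],
    [[0,0,0],[0.75,-0.05,0.24],1],
    [[0,0,0],[0.8,-0.05,0.24],1],
    [[0,0,0],[0.8,-0.05,0.24],1],
    [[0,0,0],[0.8,-0.05,0.24],1],
  ],
)

```text
time_s: 16.5
tcp_pos: [441.7, -402.0, 113.9]
tool_rot: [0.496, 0.504, -0.496, 0.504]
wrist_force: [-0.4, 0.4, -0.4]
width: 36.2
```

```bash
python3 - <<'E'
from station import *
from h import *
np.set_printoptions(precision=3,suppress=True)
st=get_state();c=camera("wrist");cv2.imwrite("pics/w13.png",c["img"]);print(st["tcp_pos"],st["wrist_force"],st["width"])
print(rel(st,[441,-402,44]),turn(st,.022)); print(onz(c,(0,0),92,st))
E
```

```text
[ 441.744 -401.996  113.89 ] [-0.355  0.383 -0.414] 36.15941576478432
[ 0.699 -0.008 -0.   ] [-0.003  0.    -0.   ]
[ 323.785 -285.626   92.   ]
```

View pics/w13.png

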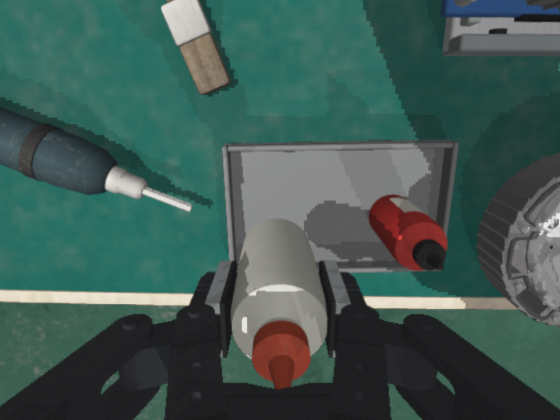

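carry_out(
  steps=[
    [[0,0,0],[0.15,0,0],1],
    [[0,0,0],[0.3,0,0],1],
    [[0,0,0],[0.42,0,0],1],
    [[0,0,0],[0.52,0,0],1],
    [[0,0,0],[0.6,0,0],1],
    [[0,0,0],[0.65,0,0],1],
    [[0,0,0],[0.67,0,0],1],
    [[0,0,0],[0.67,0,0],1],
  ],
)

```text
time_s: 17.22
tcp_pos: [441.4, -402.4, 46.5]
tool_rot: [0.496, 0.504, -0.496, 0.504]
wrist_force: [0.3, 0.6, -0.9]
width: 35.9
```

carry_out(
  steps=[
    [[0,0,0],[0.01,0,0],1],
    [[0,0,0],[0.02,0,0],1],
    [[0,0,0],[0.02,0,0],1],
  ],
)

```text
time_s: 17.47
tcp_pos: [441.9, -402.9, 46.0]
tool_rot: [0.496, 0.503, -0.496, 0.505]
wrist_force: [-2.3, 1.6, 3.6]
width: 36.1
```

Contact with the floor (about 4–5 N). Releasing.

carry_out(
  steps=[
    [[0,0,0],[-0.01,0,0],0.1],
    [[0,0,0],[-0.01,0,0],0],
    [[0,0,0],[-0.01,0,0],-0.15],
    [[0,0,0],[-0.01,0,0],-0.35],
    [[0,0,0],[-0.01,0,0],-0.45],
    [[0,0,0],[-0.01,0,0],-0.45],
    [[0,0,0],[-0.01,0,0],-0.45],
  ],
)

```text
time_s: 18.05
tcp_pos: [441.2, -402.1, 45.2]
tool_rot: [0.496, 0.504, -0.496, 0.504]
wrist_force: [0.5, -1.0, 0.1]
width: 62.0
```

carry_out(
  steps=[
    [[0,0,0],[-0.1,0,0],-0.45],
    [[0,0,0],[-0.3,0,0],-0.45],
    [[0,0,0],[-0.6,0,0],-0.45],
    [[0,0,0],[-0.9,0,0],-0.45],
    [[0,0,0],[-1.0,0,0],-0.45],
    [[0,0,0],[-1.0,0,0],-0.45],
  ],
)

```text
time_s: 18.55
tcp_pos: [443.1, -404.3, 150.4]
tool_rot: [0.496, 0.501, -0.496, 0.507]
wrist_force: [0.5, 0.1, 1.0]
width: 61.9
```

```bash
python3 - <<'E'
from station import *
from h import *
np.set_printoptions(precision=3,suppress=True)
st=get_state();c=camera("wrist");cv2.imwrite("pics/w14.png",c["img"]);print(st["tcp_pos"],st["wrist_force"],st["width"])
print(rel(st,[501,0,190]),turn(st,.022-np.pi/2))
E
```

```text
[ 443.086 -404.262  150.41 ] [0.46  0.141 0.997] 61.942063605802055
[-0.419  0.646 -4.03 ] [ 0.782  0.    -0.005]
```

View pics/w14.png

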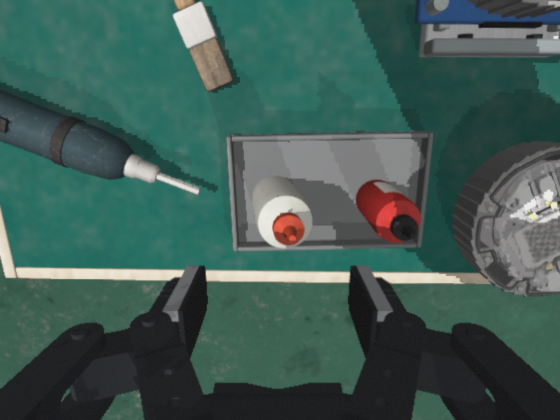

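carry_out(
  steps=[
    [[0.03,0,0],[-0.3,0,0],-0.45],
    [[0.09,0,0],[-0.5,0,-0.1],-1],
    [[0.15,0,0],[-0.6,0,-0.25],-1],
    [[0.21,0,0],[-0.6,0.05,-0.4],-1],
    [[0.27,0,0],[-0.6,0.08,-0.55],-1],
    [[0.33,0,0],[-0.6,0.1,-0.7],-1],
    [[0.39,0,0],[-0.6,0.12,-0.8],-1],
    [[0.45,0,0],[-0.6,0.15,-0.9],-1],
    [[0.51,0,0],[-0.6,0.15,-1.0],-1],
    [[0.57,0,0],[-0.6,0.15,-1.0],-1],
  ],
)

```text
time_s: 19.43
tcp_pos: [453.8, -299.6, 202.3]
tool_rot: [-0.689, -0.157, 0.691, -0.154]
wrist_force: [-0.9, 0.1, -0.1]
width: 85.5
```

```bash
python3 - <<'E'
from station import *
from h import *
np.set_printoptions(precision=3,suppress=True)
st=get_state();print(st["tcp_pos"],st["q"])
print(rel(st,[501,-60,200]),turn(st,.022-np.pi/2))
E
```

```text
[ 453.813 -299.585  202.307] [-0.721 -0.119  1.829  0.001  1.436  0.408]
[ 0.031 -1.963 -1.452] [0.21  0.001 0.002]
```

carry_out(
  steps=[
    [[0.06,0,0],[0,-0.25,-0.14],-1],
    [[0.12,0,0],[0,-0.5,-0.28],-1],
    [[0.18,0,0],[0,-0.75,-0.42],-1],
    [[0.21,0,0],[0,-1.0,-0.57],-1],
  ],
)

```text
time_s: 19.77
tcp_pos: [461.5, -185.5, 202.4]
tool_rot: [-0.706, -0.008, 0.708, -0.007]
wrist_force: [0.9, 0.9, 0.5]
width: 85.2
```

carry_out(
  steps=[
    [[0,0,0],[0,-0.3,-0.05],-1],
    [[0,0,0],[0,-0.6,-0.1],-1],
    [[0,0,0],[0,-0.9,-0.16],-1],
    [[0,0,0],[0,-1.0,-0.16],-1],
  ],
)

```text
time_s: 20.1
tcp_pos: [475.3, -83.4, 202.7]
tool_rot: [-0.706, -0.012, 0.708, -0.01]
wrist_force: [-0.2, -0.1, -0.5]
width: 85.1
```

carry_out(
  steps=[
    [[0,0,0],[0,-0.3,0],-1],
    [[0,0,0],[0,-0.6,0],-1],
    [[0,0,0],[0,-0.65,0],-1],
    [[0,0,0],[0,-0.65,0],-1],
    [[0,0,0],[0,-0.65,0],-1],
  ],
)

```text
time_s: 20.52
tcp_pos: [473.9, -22.2, 204.1]
tool_rot: [-0.706, -0.01, 0.708, -0.01]
wrist_force: [0.1, -0.3, 1.0]
width: 85.3
```

```bash
python3 - <<'E'
from station import *
from h import *
np.set_printoptions(precision=3,suppress=True)
st=get_state();c=camera("wrist");cv2.imwrite("pics/w15.png",c["img"]);print(st["tcp_pos"],st["q"])
print(turn(st,.022-np.pi/2))
E
```

```text
[473.916 -22.198 204.056] [-0.203 -0.302  1.982 -0.001  1.464  1.34 ]
[ 0.003  0.001 -0.   ]
```

View pics/w15.png

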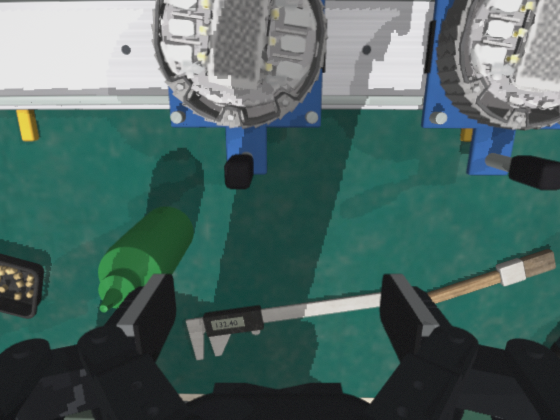

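```bash
python3 - <<'E'
from station import *
from h import *
np.set_printoptions(precision=3,suppress=True)
st=get_state();c=camera("wrist");img=c["img"]
a=cv2.resize(img[140:200,205:275],None,fx=8,fy=8,interpolation=cv2.INTER_CUBIC)
a=np.clip(a.astype(float)*1.8,0,255).astype(np.uint8)
cv2.imwrite("pics/w15c.png",a)
hsv=cv2.cvtColor(img,cv2.COLOR_BGR2HSV)
m=((hsv[...,0]>20)&(hsv[...,0]<32)&(hsv[...,1]>150)&(hsv[...,2]>100)).astype(np.uint8); m[:, 100:]=0;m[160:]=0
n,l,s,ce=cv2.connectedComponentsWithStats(m);i=1+np.argmax(s[1:,4]);print(s[i],ce[i]); print("tab3",onz(c,ce[i],10,st), onz(c,(27,140),10,st))
print("green base/top", onz(c,(165,225),0,st), [onz(c,(110,302),z,st) for z in (100,130)], onz(c,(120,285),110,st))
sc=camera("scene");cv2.imwrite("pics/s2.png",sc["img"])
E
```

```text
[ 17 111  21  30 456] [ 26.667 125.842]
tab3 [522.791 215.497  10.   ] [509.591 217.551  10.   ]
green base/top [423.571  94.508   0.   ] [array([393.231, 110.634, 100.   ]), array([412.322,  94.816, 130.   ])] [414.591  95.952 110.   ]
```

View pics/w15c.png

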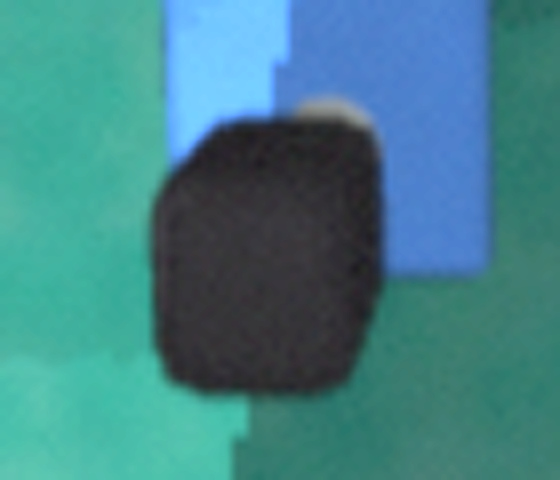

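View pics/s2.png

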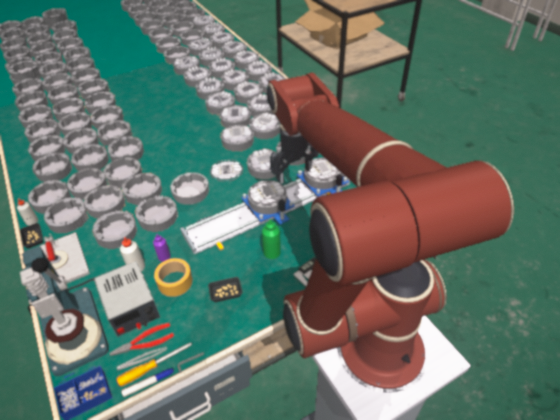

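```bash
python3 - <<'E'
from station import *
from h import *
np.set_printoptions(precision=3,suppress=True)
st=get_state();c=camera("wrist")
p=onz(c,(236.9,174.6),111,st);print(p, st["tcp_pos"], rel(st,[p[0],p[1],120]))
E
```

```text
[502.033   6.359 111.   ] [474.332 -22.921 204.843] [ 0.848 -0.286 -0.285]
```

carry_out(
  steps=[
    [[0,0,0],[0,-0.15,-0.14],-1],
    [[0,0,0],[0.1,-0.29,-0.27],-1],
    [[0,0,0],[0.3,-0.29,-0.27],-1],
    [[0,0,0],[0.5,-0.29,-0.27],-1],
    [[0,0,0],[0.6,-0.29,-0.27],-1],
    [[0,0,0],[0.65,-0.29,-0.27],-1],
    [[0,0,0],[0.65,-0.29,-0.27],-1],
    [[0,0,0],[0.65,-0.29,-0.27],-1],
  ],
)

```text
time_s: 21.38
tcp_pos: [501.0, 7.5, 140.9]
tool_rot: [0.707, 0.009, -0.707, 0.009]
wrist_force: [-0.4, 0.7, 0.9]
width: 85.5
```

```bash
python3 - <<'E'
from station import *
from h import *
np.set_printoptions(precision=3,suppress=True)
st=get_state();c=camera("wrist");cv2.imwrite("pics/w16.png",c["img"]);print(st["tcp_pos"],st["q"])
print(turn(st,.022-np.pi/2),rel(st,[501,6.4,72]))
E
```

```text
[501.007   7.459 140.929] [-0.134 -0.176  1.986 -0.     1.331  1.411]
[ 0.002 -0.    -0.   ] [0.689 0.01  0.001]
```

View pics/w16.png

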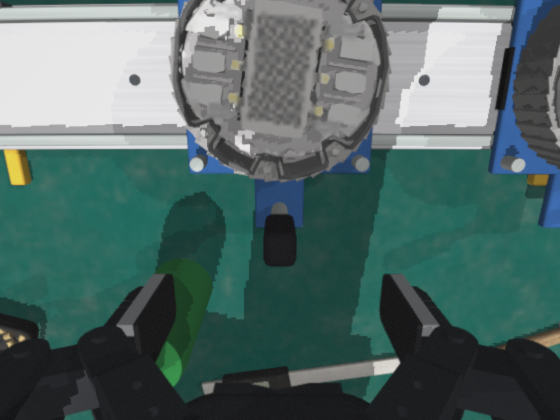

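```bash
python3 - <<'E'
from station import *
from h import *
np.set_printoptions(precision=1,suppress=True)
st=get_state();c=camera("wrist")
print(onz(c,(280,254),111,st),proj(c,[501,7,111],st),proj(c,[491,7,111],st),proj(c,[511,7,111],st))
E
```

```text
[499.7   7.1 111. ] [280.3 251.7] [279.7 268.7] [280.8 234.1]
```

carry_out(
  steps=[
    [[0,0,0],[0.15,0,0],-1],
    [[0,0,0],[0.3,0,0],-1],
    [[0,0,0],[0.45,0,0],-1],
    [[0,0,0],[0.6,0,0],-1],
    [[0,0,0],[0.68,0,0],-1],
    [[0,0,0],[0.68,0,0],-1],
    [[0,0,0],[0.68,0,0],-1],
  ],
)

```text
time_s: 22.07
tcp_pos: [501.0, 7.9, 72.9]
tool_rot: [0.707, 0.009, -0.707, 0.009]
wrist_force: [-1.0, 0.1, 0.7]
width: 85.6
```

```bash
python3 - <<'E'
from station import *
from h import *
np.set_printoptions(precision=3,suppress=True)
st=get_state();c=camera("wrist");cv2.imwrite("pics/w17.png",c["img"]);print(st["tcp_pos"],st["wrist_force"])
E
```

```text
[500.998   7.856  72.895] [-1.024  0.142  0.696]
```

View pics/w17.png

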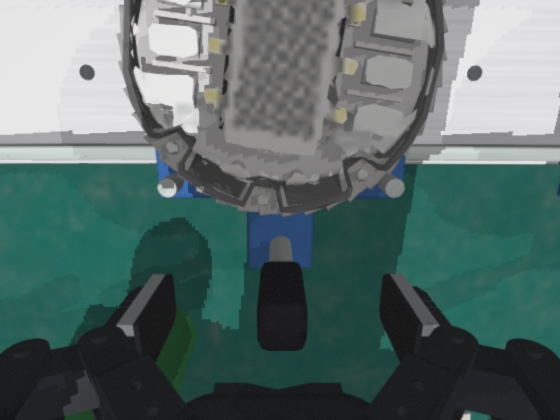

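carry_out(
  steps=[
    [[0,0,0],[0,0,0],-0.3],
    [[0,0,0],[0,0,0],0.1],
    [[0,0,0],[0,0,0],0.4],
    [[0,0,0],[0,0,0],0.55],
    [[0,0,0],[0,0,0],0.7],
    [[0,0,0],[0,0,0],1],
    [[0,0,0],[0,0,0],1],
    [[0,0,0],[0,0,0],1],
    [[0,0,0],[0,0,0],1],
  ],
  force=40,
)

```text
time_s: 22.87
tcp_pos: [500.8, 7.0, 72.7]
tool_rot: [0.707, 0.009, -0.707, 0.01]
wrist_force: [-1.8, -6.0, 2.1]
width: 17.6
```

```bash
python3 - <<'E'
from station import *
from h import *
np.set_printoptions(precision=3,suppress=True)
st=get_state();print(st["tcp_pos"],st["wrist_force"],st["width"],turn(st,.022-np.pi/2))
E
```

```text
[500.79    7.033  72.712] [-1.776 -5.966  2.07 ] 17.647673416004345 [ 0.002 -0.    -0.001]
```

carry_out(
  steps=[
    [[0,0,0],[0,-0.05,0],1],
    [[0,0,0],[0,-0.15,0],1],
    [[0,0,0],[0,-0.27,0],1],
    [[0,0,0],[0,-0.4,0],1],
    [[0,0,0],[0,-0.53,0],1],
    [[0,0,0],[0,-0.66,0],1],
    [[0,0,0],[0,-0.8,0],1],
    [[0,0,0],[0,-0.9,0],1],
    [[0,0,0],[0,-1.0,0],1],
  ],
)

```text
time_s: 23.62
tcp_pos: [498.3, 109.1, 72.7]
tool_rot: [0.707, 0.01, -0.707, 0.01]
wrist_force: [0.5, -1.7, 2.6]
width: 17.4
```

```bash
python3 - <<'E'
from station import *
from h import *
np.set_printoptions(precision=3,suppress=True)
st=get_state();c=camera("wrist");cv2.imwrite("pics/w18.png",c["img"]);print(st["tcp_pos"],st["wrist_force"],st["width"],turn(st,.022-np.pi/2))
E
```

```text
[498.262 109.094  72.725] [ 0.49  -1.732  2.589] 17.427628046818413 [ 0.003 -0.     0.   ]
```

View pics/w18.png

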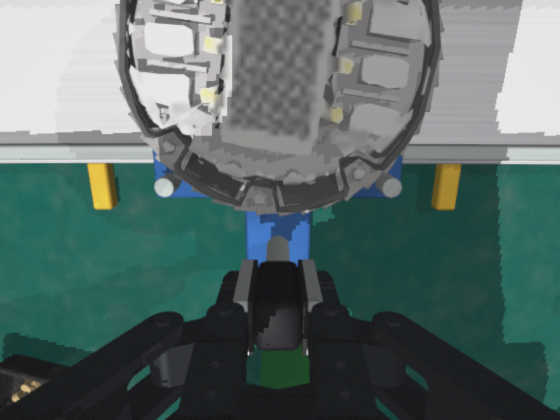

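```bash
python3 - <<'E'
from station import *
from h import *
np.set_printoptions(precision=2,suppress=True)
st=get_state();c=camera("wrist");img=c["img"]
hsv=cv2.cvtColor(img,cv2.COLOR_BGR2HSV)
m=((hsv[...,0]>18)&(hsv[...,0]<32)&(hsv[...,1]>150)&(hsv[...,2]>80)).astype(np.uint8);m[300:]=0
n,l,s,ce=cv2.connectedComponentsWithStats(m)
for i in range(1,n):
    if s[i,4]>200: print(s[i],ce[i],onz(c,ce[i],10,st))
print(st["tcp_pos"],st["wrist_force"])
E
```

```text
[ 91 164  28  45 951] [104.25 185.95] [523.29 216.52  10.  ]
[ 435  165   29   45 1055] [448.58 186.5 ] [528.8   10.19  10.  ]
[498.24 110.68  72.74] [0.47 2.7  2.7 ]
```

carry_out(
  steps=[
    [[0,0,0],[0,-0.07,0],1],
    [[0,0,0],[0,-0.18,0],1],
    [[0,0,0],[0,-0.3,0],1],
    [[0,0,0],[0,-0.43,0],1],
    [[0,0,0],[0,-0.56,0],1],
    [[0,0,0],[0,-0.68,0],1],
    [[0,0,0],[0,-0.8,0],1],
    [[0,0,0],[0,-0.9,0],1],
    [[0,0,0],[0,-1.0,0],1],
    [[0,0,0],[0,-1.0,0],1],
  ],
)

```text
time_s: 24.55
tcp_pos: [495.7, 210.0, 72.7]
tool_rot: [0.708, 0.01, -0.707, 0.009]
wrist_force: [2.2, 3.8, 3.8]
width: 17.3
```

```bash
python3 - <<'E'
from station import *
from h import *
np.set_printoptions(precision=3,suppress=True)
st=get_state();c=camera("wrist");cv2.imwrite("pics/w19.png",c["img"]);print(st["tcp_pos"],st["wrist_force"],st["width"],turn(st,.022-np.pi/2))
E
```

```text
[495.74  210.047  72.726] [2.173 3.825 3.771] 17.294865123814038 [ 0.003 -0.001  0.001]
```

View pics/w19.png

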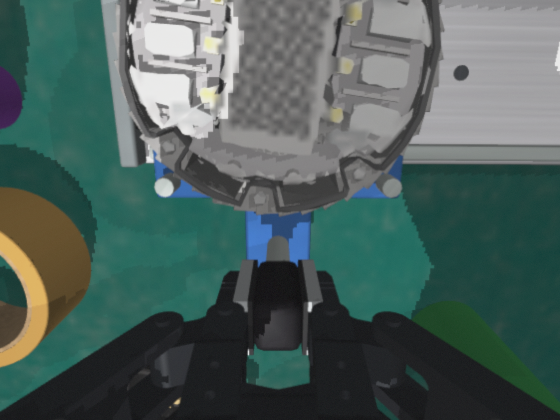

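carry_out(
  steps=[
    [[0,0,0],[0,-0.03,0],1],
    [[0,0,0],[0,-0.05,0],1],
    [[0,0,0],[0,-0.06,0],1],
    [[0,0,0],[0,-0.06,0],1],
    [[0,0,0],[0,-0.06,0],1],
  ],
)

```text
time_s: 25.02
tcp_pos: [495.6, 214.2, 72.7]
tool_rot: [0.707, 0.01, -0.707, 0.009]
wrist_force: [2.5, 1.5, 4.4]
width: 17.8
```

```bash
python3 - <<'E'
from station import *
from h import *
import cv2
np.set_printoptions(precision=3,suppress=True)
st=get_state();print(st["tcp_pos"],st["wrist_force"])
for n in ("top","scene"):
    c=camera(n);cv2.imwrite(f"pics/{n}20.png",c["img"])
E
```

```text
[495.636 214.25   72.7  ] [2.476 1.53  4.439]
```

carry_out(
  steps=[
    [[0,0,0],[0,-0.02,0],1],
    [[0,0,0],[0,-0.03,0],1],
    [[0,0,0],[0,-0.03,0],1],
  ],
)

```text
time_s: 25.37
tcp_pos: [495.6, 216.5, 72.7]
tool_rot: [0.707, 0.009, -0.707, 0.01]
wrist_force: [3.1, -2.3, 5.4]
width: 17.5
```

```bash
python3 - <<'E'
from station import *
from h import *
np.set_printoptions(precision=3,suppress=True)
for k in range(3):
    c=camera("wrist");st=get_state();print(st["tcp_pos"],st["wrist_force"])
E
```

```text
[495.565 216.519  72.701] [ 2.466 -0.571  6.517]
[495.555 216.481  72.706] [ 2.379 -1.108  6.211]
[495.56  216.512  72.705] [ 2.128 -1.832  6.296]
```

carry_out(
  steps=[
    [[0,0,0],[0,0,0],0.5],
    [[0,0,0],[0,0,0],0.4],
    [[0,0,0],[0,0,0],0.2],
    [[0,0,0],[0,0,0],0],
    [[0,0,0],[0,0,0],-0.2],
    [[0,0,0],[0,0,0],-0.2],
    [[0,0,0],[0,0,0],-0.2],
  ],
)

```text
time_s: 26.1
tcp_pos: [494.9, 216.8, 72.1]
tool_rot: [-0.707, -0.009, 0.707, -0.01]
wrist_force: [-0.4, -0.2, -0.1]
width: 51.1
```

carry_out(
  steps=[
    [[0,0,0],[-0.15,0,0],-0.2],
    [[0,0,0],[-0.4,0,0],-0.2],
    [[0,0,0],[-0.7,0,0],-0.2],
    [[0,0,0],[-0.9,0,0],-0.2],
    [[0,0,0],[-0.9,0.1,0],-0.2],
    [[0,0,0],[-0.9,0.2,0.2],-0.2],
    [[0,0,0],[-0.9,0.2,0.2],-0.2],
    [[0,0,0],[-0.9,0.2,0.2],-0.2],
  ],
)

```text
time_s: 26.77
tcp_pos: [474.8, 195.8, 161.5]
tool_rot: [-0.707, -0.009, 0.707, -0.009]
wrist_force: [-0.4, 1.3, 0.1]
width: 51.0
```

```bash
python3 - <<'E'
from station import *
from h import *
np.set_printoptions(precision=3,suppress=True)
st=get_state();c=camera("wrist");cv2.imwrite("pics/w21.png",c["img"]);print(st["tcp_pos"],st["wrist_force"],st["width"])
E
```

```text
[474.828 195.807 161.451] [-0.431  1.334  0.114] 50.957709286290516
```

View pics/w21.png

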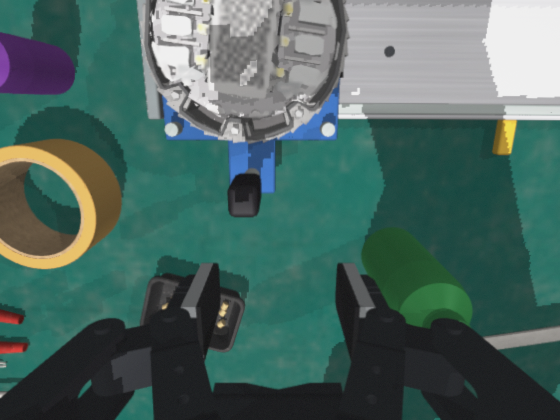

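```bash
python3 - <<'E'
from station import *
from h import *
np.set_printoptions(precision=2,suppress=True)
st=get_state();c=camera("wrist");img=c["img"]
cv2.imwrite("pics/w21c.png",cv2.resize(np.clip(img[110:230,130:350].astype(float)*1.4,0,255).astype(np.uint8),None,fx=3.6,fy=3.6,interpolation=cv2.INTER_CUBIC))
print(onz(c,(243,203),111,st),st["tcp_pos"])
hsv=cv2.cvtColor(img,cv2.COLOR_BGR2HSV)
m=((hsv[...,0]>18)&(hsv[...,0]<32)&(hsv[...,1]>150)&(hsv[...,2]>80)).astype(np.uint8);m[200:]=0;m[:,:450]=0
n,l,s,ce=cv2.connectedComponentsWithStats(m);i=1+np.argmax(s[1:,4]);print("tab2",onz(c,ce[i],10,st))
E
```

```text
[495.52 217.25 111.  ] [475.31 196.07 161.63]
tab2 [528.57  11.01  10.  ]
```

View pics/w21c.png

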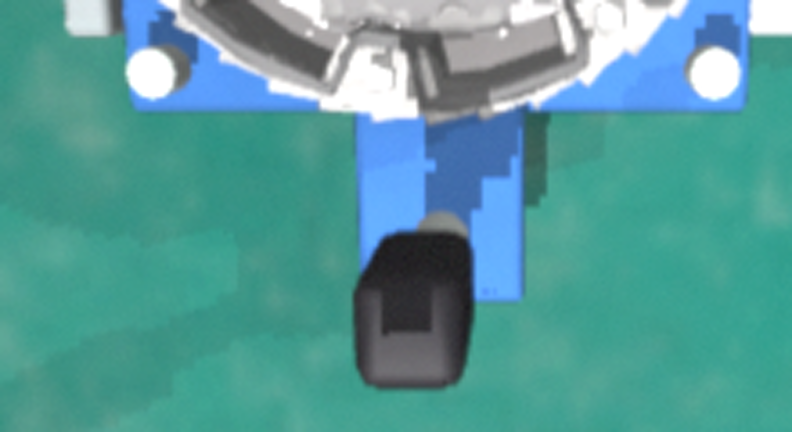

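carry_out(
  steps=[
    [[0,0,0],[-0.3,0,0],-0.2],
    [[0,0,0],[-0.4,0.3,0],-1],
    [[0,0,0],[-0.4,0.65,0],-1],
    [[0,0,0],[-0.4,1.0,0],-1],
  ],
)

```text
time_s: 27.2
tcp_pos: [479.3, 95.9, 203.6]
tool_rot: [0.708, 0.01, -0.706, 0.01]
wrist_force: [-0.2, -0.6, 0.6]
width: 84.4
```

carry_out(
  steps=[
    [[0,0,0],[0,0.33,0],-1],
    [[0,0,0],[0,0.66,0],-1],
    [[0,0,0],[0,1.0,0],-1],
  ],
)

```text
time_s: 27.45
tcp_pos: [481.2, -5.0, 202.2]
tool_rot: [0.707, 0.01, -0.707, 0.01]
wrist_force: [0.8, 0.4, -0.3]
width: 85.6
```

carry_out(
  steps=[
    [[0,0,0],[0,0.33,0],-1],
    [[0,0,0],[0,0.66,0],-1],
    [[0,0,0],[0,1.0,0],-1],
  ],
)

```text
time_s: 27.7
tcp_pos: [483.9, -105.2, 202.1]
tool_rot: [0.707, 0.01, -0.707, 0.01]
wrist_force: [0.6, 0.3, 0.7]
width: 85.7
```

carry_out(
  steps=[
    [[0,0,0],[0,0.33,0],-1],
    [[0,0,0],[0,0.66,0],-1],
    [[0,0,0],[0,0.85,0],-1],
    [[0,0,0],[0,0.85,0],-1],
    [[0,0,0],[0,0.85,0],-1],
  ],
)

```text
time_s: 28.12
tcp_pos: [486.1, -189.2, 201.8]
tool_rot: [-0.707, -0.009, 0.707, -0.008]
wrist_force: [0.5, 0.8, -1.0]
width: 85.4
```

```bash
python3 - <<'E'
from station import *
from h import *
np.set_printoptions(precision=3,suppress=True)
st=get_state();c=camera("wrist");img=c["img"];cv2.imwrite("pics/w22.png",img);print(st["tcp_pos"],st["wrist_force"],st["width"],turn(st,.022-np.pi/2))
E
```

```text
[ 486.067 -189.245  201.812] [ 0.516  0.806 -0.999] 85.42811912059179 [0.001 0.    0.   ]
```

View pics/w22.png

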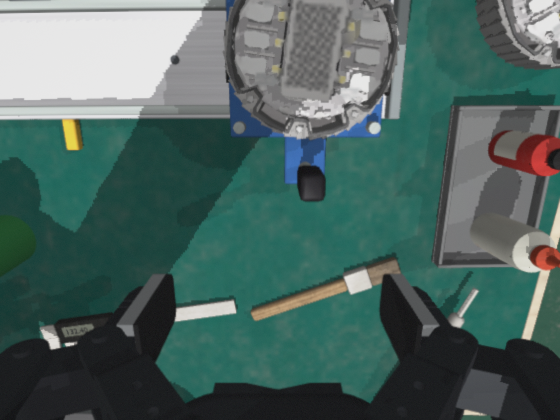

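```bash
python3 - <<'E'
from station import *
from h import *
np.set_printoptions(precision=3,suppress=True)
st=get_state();c=camera("wrist");img=c["img"]
a=cv2.resize(img[150:215,280:345],None,fx=8,fy=8,interpolation=cv2.INTER_CUBIC)
cv2.imwrite("pics/w22c.png",np.clip(a.astype(float)*1.8,0,255).astype(np.uint8))
p=onz(c,(312,186),111,st);print(p,st["tcp_pos"])
E
```

```text
[ 507.88  -210.112  111.   ] [ 486.091 -188.363  201.876]
```

View pics/w22c.png

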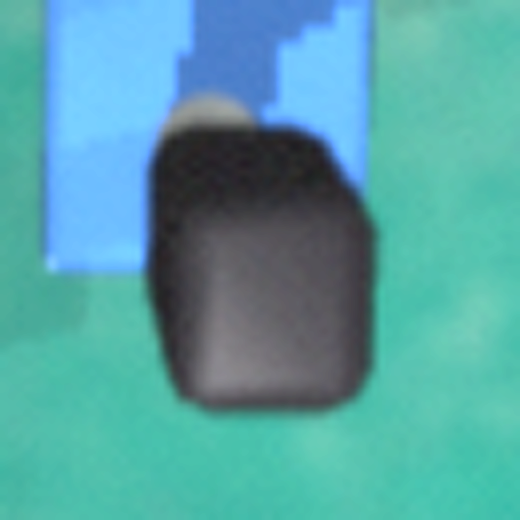

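carry_out(
  steps=[
    [[0,0,0],[0,0.12,-0.1],-1],
    [[0,0,0],[0.1,0.23,-0.19],-1],
    [[0,0,0],[0.3,0.23,-0.19],-1],
    [[0,0,0],[0.5,0.23,-0.19],-1],
    [[0,0,0],[0.6,0.23,-0.19],-1],
    [[0,0,0],[0.62,0.23,-0.19],-1],
    [[0,0,0],[0.62,0.23,-0.19],-1],
    [[0,0,0],[0.62,0.23,-0.19],-1],
  ],
)

```text
time_s: 28.88
tcp_pos: [506.1, -210.8, 141.4]
tool_rot: [0.707, 0.01, -0.707, 0.01]
wrist_force: [0.1, 0.0, 0.6]
width: 85.1
```

```bash
python3 - <<'E'
from station import *
from h import *
np.set_printoptions(precision=3,suppress=True)
st=get_state();c=camera("wrist");cv2.imwrite("pics/w23.png",c["img"]);print(st["tcp_pos"],turn(st,.022-np.pi/2),rel(st,[505.5,-211.8,72]))
E
```

```text
[ 506.126 -210.776  141.361] [ 0.003 -0.001 -0.   ] [0.694 0.01  0.007]
```

View pics/w23.png

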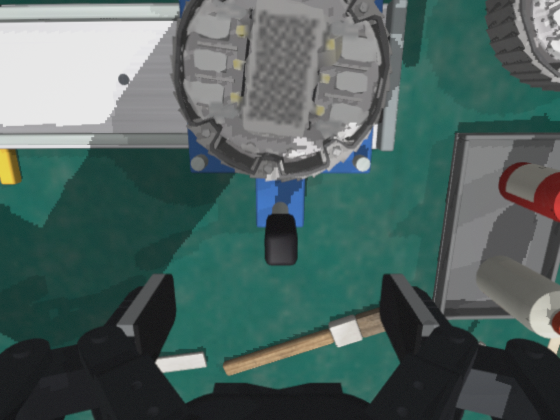

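carry_out(
  steps=[
    [[0,0,0],[0.15,0,0],-1],
    [[0,0,0],[0.3,0,0],-1],
    [[0,0,0],[0.45,0,0],-1],
    [[0,0,0],[0.6,0,0],-1],
    [[0,0,0],[0.68,0,0],-1],
    [[0,0,0],[0.68,0,0],-1],
    [[0,0,0],[0.68,0,0],-1],
  ],
)

```text
time_s: 29.52
tcp_pos: [505.9, -211.2, 73.0]
tool_rot: [0.707, 0.009, -0.707, 0.01]
wrist_force: [-0.0, 0.3, 0.1]
width: 85.5
```

carry_out(
  steps=[
    [[0,0,0],[0,0,0],-0.3],
    [[0,0,0],[0,0,0],0.1],
    [[0,0,0],[0,0,0],0.4],
    [[0,0,0],[0,0,0],0.55],
    [[0,0,0],[0,0,0],0.7],
    [[0,0,0],[0,0,0],1],
    [[0,0,0],[0,0,0],1],
    [[0,0,0],[0,0,0],1],
    [[0,0,0],[0,0,0],1],
  ],
  force=40,
)

```text
time_s: 30.27
tcp_pos: [505.7, -211.3, 72.8]
tool_rot: [0.707, 0.009, -0.707, 0.01]
wrist_force: [-1.7, -0.3, 4.8]
width: 17.5
```

```bash
python3 - <<'E'
from station import *
from h import *
np.set_printoptions(precision=3,suppress=True)
st=get_state();c=camera("wrist");cv2.imwrite("pics/w24.png",c["img"]);print(st["tcp_pos"],turn(st,.022-np.pi/2),st["wrist_force"],rel(st,[500.8,6.8,72.5]))
E
```

```text
[ 505.707 -211.26    72.826] [ 0.002 -0.    -0.   ] [-1.718 -0.304  4.848] [ 0.002 -2.181 -0.009]
```

View pics/w24.png

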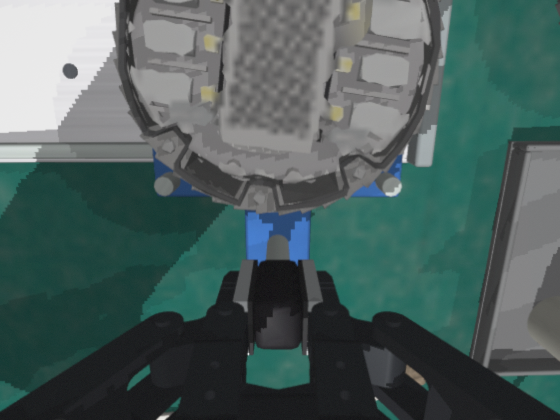

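carry_out(
  steps=[
    [[0,0,0],[0,-0.05,0],1],
    [[0,0,0],[0,-0.15,0],1],
    [[0,0,0],[0,-0.27,0],1],
    [[0,0,0],[0,-0.4,0],1],
    [[0,0,0],[0,-0.53,0],1],
    [[0,0,0],[0,-0.66,0],1],
    [[0,0,0],[0,-0.8,0],1],
    [[0,0,0],[0,-0.9,0],1],
    [[0,0,0],[0,-1.0,0],1],
  ],
)

```text
time_s: 31.07
tcp_pos: [503.2, -109.5, 72.8]
tool_rot: [0.707, 0.01, -0.707, 0.01]
wrist_force: [0.1, -0.8, 4.8]
width: 17.7
```

carry_out(
  steps=[
    [[0,0,0],[0,-0.07,0],1],
    [[0,0,0],[0,-0.18,0],1],
    [[0,0,0],[0,-0.3,0],1],
    [[0,0,0],[0,-0.43,0],1],
    [[0,0,0],[0,-0.56,0],1],
    [[0,0,0],[0,-0.68,0],1],
    [[0,0,0],[0,-0.8,0],1],
    [[0,0,0],[0,-0.9,0],1],
    [[0,0,0],[0,-1.0,0],1],
    [[0,0,0],[0,-1.0,0],1],
  ],
)

```text
time_s: 31.9
tcp_pos: [500.7, -8.6, 72.8]
tool_rot: [0.708, 0.011, -0.706, 0.009]
wrist_force: [2.4, 0.2, 4.9]
width: 17.3
```

carry_out(
  steps=[
    [[0,0,0],[0,-0.04,0],1],
    [[0,0,0],[0,-0.08,0],1],
    [[0,0,0],[0,-0.12,0],1],
    [[0,0,0],[0,-0.15,0],1],
    [[0,0,0],[0,-0.16,0],1],
    [[0,0,0],[0,-0.16,0],1],
    [[0,0,0],[0,-0.16,0],1],
  ],
)

```text
time_s: 32.48
tcp_pos: [500.3, 6.2, 72.8]
tool_rot: [0.708, 0.01, -0.706, 0.009]
wrist_force: [2.4, 1.0, 5.8]
width: 17.5
```

```bash
python3 - <<'E'
from station import *
from h import *
np.set_printoptions(precision=3,suppress=True)
for k in range(3):
    c=camera("wrist");st=get_state();print(st["tcp_pos"],st["wrist_force"])
E
```

```text
[500.315   6.25   72.819] [2.135 1.99  5.72 ]
[500.3     6.24   72.804] [1.602 1.839 5.405]
[500.303   6.224  72.814] [2.068 1.374 5.488]
```

carry_out(
  steps=[
    [[0,0,0],[0,-0.005,0],0.5],
    [[0,0,0],[0,-0.005,0],0.4],
    [[0,0,0],[0,-0.005,0],0.2],
    [[0,0,0],[0,-0.005,0],0],
    [[0,0,0],[0,-0.005,0],-0.2],
    [[0,0,0],[0,-0.005,0],-0.2],
    [[0,0,0],[0,-0.005,0],-0.2],
  ],
)

```text
time_s: 33.22
tcp_pos: [499.6, 5.4, 72.1]
tool_rot: [-0.707, -0.009, 0.707, -0.009]
wrist_force: [-0.0, 0.1, -0.4]
width: 51.1
```

carry_out(
  steps=[
    [[0,0,0],[-0.15,0,0],-0.2],
    [[0,0,0],[-0.4,0,0],-0.2],
    [[0,0,0],[-0.7,0,0],-0.2],
    [[0,0,0],[-1.0,0,0],-0.2],
    [[0,0,0],[-1.0,0.1,0.1],-0.2],
    [[0,0,0],[-1.0,0.3,0.2],-0.2],
    [[0,0,0],[-1.0,0.3,0.2],-0.2],
    [[0,0,0],[-1.0,0.3,0.2],-0.2],
  ],
)

```text
time_s: 33.88
tcp_pos: [480.3, -25.6, 172.4]
tool_rot: [0.707, 0.009, -0.707, 0.009]
wrist_force: [-0.4, -0.8, 0.4]
width: 51.2
```

```bash
python3 - <<'E'
from station import *
from h import *
np.set_printoptions(precision=3,suppress=True)
st=get_state();c=camera("wrist");cv2.imwrite("pics/w25.png",c["img"]);print(st["time_s"],st["tcp_pos"],st["wrist_force"],st["width"])
c=camera("top");cv2.imwrite("pics/top25.png",cv2.resize(c["img"][140:260,150:450],None,fx=2.6,fy=2.6,interpolation=cv2.INTER_CUBIC))
E
```

```text
33.8833 [480.349 -25.574 172.368] [-0.439 -0.834  0.438] 51.24374019251521
```

View pics/w25.png

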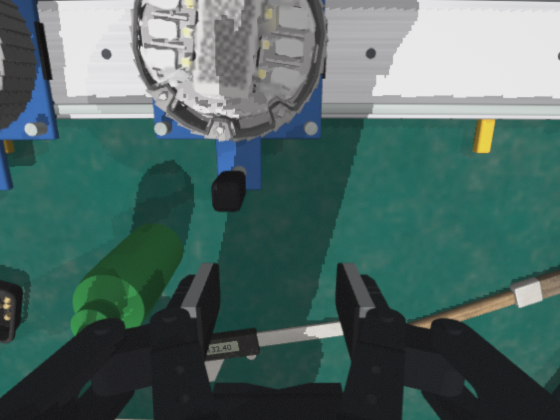

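View pics/top25.png

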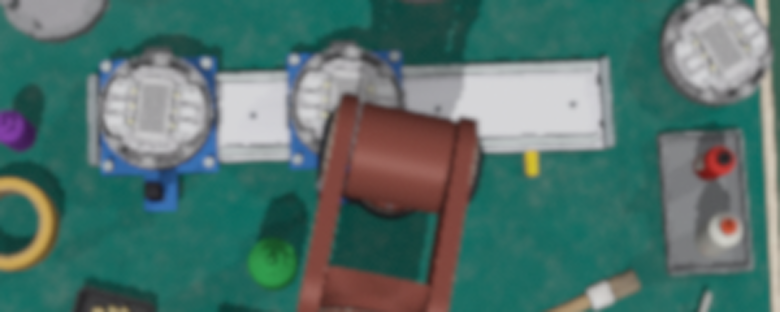

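carry_out(
  steps=[
    [[0,0,0],[-0.2,0.2,0],-0.2],
    [[0,0,0],[-0.4,0.5,0.2],-0.2],
    [[0,0,0],[-0.6,0.8,0.4],-0.2],
    [[0,0,0],[-0.6,1.0,0.6],-0.2],
    [[0,0,0],[-0.6,1.0,0.8],-0.2],
    [[0,0,0],[-0.6,1.0,0.8],-0.2],
  ],
)

```text
time_s: 34.48
tcp_pos: [401.7, -127.8, 232.4]
tool_rot: [-0.707, -0.009, 0.707, -0.009]
wrist_force: [-0.6, 0.7, 0.3]
width: 51.2
```

carry_out(
  steps=[
    [[0,0,0],[0,0.33,0],-0.2],
    [[0,0,0],[0,0.66,0],-0.2],
    [[0,0,0],[0,1.0,0],-0.2],
    [[0,0,0],[0,1.0,0],-0.2],
  ],
)

```text
time_s: 34.82
tcp_pos: [406.4, -230.7, 231.9]
tool_rot: [-0.707, -0.008, 0.707, -0.009]
wrist_force: [-0.3, 0.4, -0.1]
width: 51.6
```

carry_out(
  steps=[
    [[0,0,0],[0,0.33,0],-0.2],
    [[0,0,0],[0,0.66,0],-0.2],
    [[0,0,0],[0,1.0,0],-0.2],
    [[0,0,0],[0,1.0,0],-0.2],
    [[0,0,0],[0,1.0,0],-0.2],
  ],
)

```text
time_s: 35.23
tcp_pos: [409.1, -327.5, 231.3]
tool_rot: [-0.707, -0.01, 0.707, -0.008]
wrist_force: [0.2, 0.3, -0.2]
width: 51.3
```

```bash
python3 - <<'E'
from station import *
from h import *
c=camera("top");cv2.imwrite("pics/top26.png",cv2.resize(c["img"][140:260,170:450],None,fx=2.85,fy=2.85,interpolation=cv2.INTER_CUBIC))
cv2.imwrite("pics/top26full.png",c["img"])
st=get_state();print(st["time_s"],st["tcp_pos"],st["wrist_force"])
E
```

```text
35.2833 [ 409.13893629 -326.5691752   231.42318298] [ 0.46114833  0.19713573 -0.60529492]
```

View pics/top26.png

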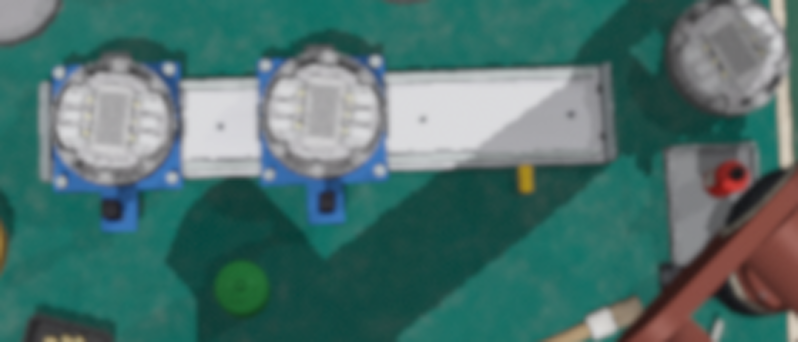

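```bash
python3 - <<'E'
from station import *
from h import *
np.set_printoptions(precision=2,suppress=True)
c=camera("top");a=cv2.imread("pics/top0.png");b=c["img"]
def blob(im,x0,x1):
    h=cv2.cvtColor(im,cv2.COLOR_BGR2HSV);m=((h[...,0]>100)&(h[...,0]<125)&(h[...,1]>110)&(h[...,2]>60)).astype(np.uint8)
    m[:155]=0;m[225:]=0;m[:,:x0]=0;m[:,x1:]=0
    ys,xs=np.nonzero(m);return xs.min(),xs.max(),ys.min(),ys.max()
B0=blob(a,240,320);A1=blob(b,250,320);B1=blob(b,175,245);print(B0,A1,B1)
for n,q in (("B0",B0),("A1",A1),("B1",B1)): print(n,onz(c,((q[0]+q[1])/2,(q[2]+q[3])/2),34))
for n,u,v in (("hA",326,202),("hB",113,209)): print(n,onz(c,((u+.5)/2.85+169.5,(v+.5)/2.85+139.5),111))
T=a[185:216,270:300];r=cv2.matchTemplate(b[175:226,260:310],T,cv2.TM_CCOEFF_NORMED);_,mx,_,loc=cv2.minMaxLoc(r);print(mx,loc)
E
```

```text
(np.int64(260), np.int64(306), np.int64(160), np.int64(218)) (np.int64(260), np.int64(305), np.int64(160), np.int64(218)) (np.int64(188), np.int64(233), np.int64(162), np.int64(220))
B0 [568.98   6.99  34.  ]
A1 [568.99   8.45  34.  ]
B1 [565.4  217.76  34.  ]
hA [496.99   6.7  111.  ]
hB [492.42 211.92 111.  ]
0.9021684527397156 (10, 10)
```

```bash
python3 - <<'E'
from station import *
from h import *
np.set_printoptions(precision=2,suppress=True)
c=camera("top");b=c["img"]
cv2.imwrite("pics/h26.png",cv2.resize(np.hstack([b[195:225,195:230],b[195:225,265:300]]),None,fx=10,fy=10,interpolation=cv2.INTER_CUBIC))
E
```

```text
(no output)
```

View pics/h26.png

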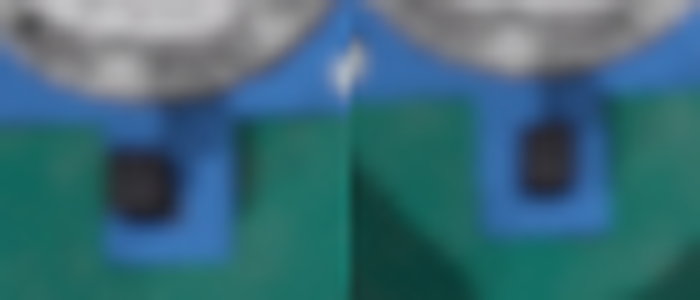

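```bash
python3 - <<'E'
from station import *
from h import *
c=camera("wrist");cv2.imwrite("pics/w27.png",c["img"]);print(get_state()["time_s"])
E
```

```text
35.4333
```

View pics/w27.png

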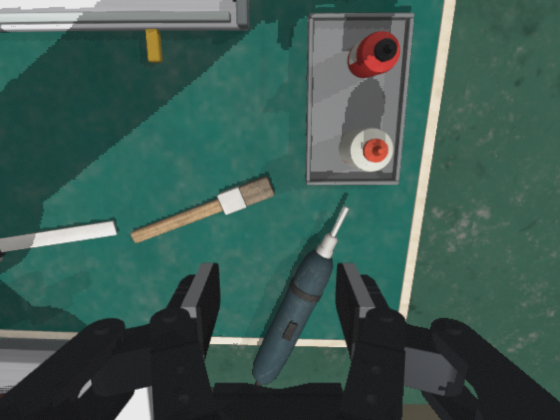

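Both bottles stand upright inside the tray: red at (375,55), white at (374,150). The brush looks untouched and the gripper is clear of everything. Handing in.

```bash
python3 - <<'E'
from station import *
print(hand_in())
E
```

```text
the job is handed in; nothing more can be done
None
```

I lifted the red and then the white bottle off the rail and stood both in the grey tray. I then slid carrier B by its handle to station 3, and after it carrier A to station 2. I handed in at about 35 s.

**Carriers:**
- **A:** in the top view it lies exactly where B first sat in station 2.
- **B:** its blue plate measures 209.3 mm further along the rail than A's. The wrist view put B's handle about 210 mm from its start, and the force along the rail had fallen to about 1–2 N when I released it.

**Bottles and bystanders:** the last wrist view shows both bottles upright inside the tray walls and the gripper clear of everything. The brush, finished stud, tape and inserts looked undisturbed, but I did not measure them.

**Disagreements:**
- The top camera read 3–6 mm different from the wrist camera, so I used the wrist values for grasping.
- My first rough top-view reading put B's handle only 205 mm from A's. An enlarged crop showed I had included the side of the grip, and the corrected reading is about 209 mm.
- The gaps beside the red bottle at the start measured about 13 and 38 mm, while the task says 5 to 25 mm.

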